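Open the test case and load the board carrier

ROBOT

A 6-joint arm with a two-finger parallel gripper is mounted at the origin on the work surface. World frame = base frame: x ahead of the robot, y to its left, z up, the work surface at z = 0. Lengths are in m, angles in rad, forces in N, time in s.
With the tool pointing down it reaches from about 0.35 to 0.925 m from the base axis. Payload 6.4 kg.
Tool frame: the origin (TCP) lies midway between the tips of the shut fingers; the grasp point (between the pads) lies behind it (pinch_z is the x of the grasp point in the tool frame, in m); x points along the fingers, y is the direction in which the jaws open and shut, and the axes are right-handed (so a half turn about x gives the same grasp; the last joint's range is limited). The gripper opens to 94 mm and grips with 3 to 60 N. Pads are 16 mm wide; open, the fingers measure 119 mm over their backs; the gripper's body (75 mm by 177 mm) begins 78 mm behind the grasp point.
Start: joints at [-0.174, 0.245, 1.558, -0, 1.339, -0.174], TCP at [0.65, 0, 0.205] pointing down, gripper open.
Joint ranges: [-3.13, 3.13], [-1.02, 2.26], [0.13, 2.54], [-0.95, 4.09], [0.21, 2.88], [-2.74, 2.74]. Speed limits (rad/s): [2.57, 2.57, 3.14, 3.14, 3.14, 3.14].

INTERFACE

Orientations are given as a unit quaternion [w, x, y, z].
In Python, from workcell import read_state, snapshot, camera_params, hand_in, pinch_z gives the robot as it stands.
- The arm moves only by the tool arm_command, never from a script. Its argument "commands" is a list of rows, each a list of 7 numbers: the shift along the tool's x, y, z in mm, then the turn, a rotation vector about the tool's x, y, z in rad, then the opening, from -1 (shut) to 1 (fully open). A call has 1 to 12 rows; each row is the pose to reach, as a shift and turn from the pose commanded when the call began, along the tool's axes at that moment; what a row does not reach only later rows make up. A row lasts 1/12 s, in which the tool goes at most 41.7 mm and 7.16 degrees, less where a joint would pass 70% of its speed; a pose out of reach is approached as far as the arm can. A call with a gripper value outside its range is refused whole. The fingers move at their own pace and stop on an object; "squeeze" is the grip in N (left out, the last holds). Time passes only in rows, so rows that repeat a pose let the fingers close. It gives the time, the measured TCP pose, the force and the opening at its end, in the units of the state.
- read_state(): the state, without advancing time (a new reading comes with each control period).
- snapshot(name): name is "scene" or "side" or "wrist"; returns (picture, depth): 420x560x3 uint8, blue, green, red; 420x560 float32, m along the optical axis (not along the pixel's ray), 0 where there is no reading.
- camera_params(name): a dict with "camera_matrix" (3x3 intrinsics, pixels), "camera_from_world" (4x4, takes a point from world to camera coordinates). Camera axes: x right, y up, looking along -z (the intrinsics and any distortion apply to the point x, -y, -z); pixel columns grow to the right and rows downward; lengths in m; the calibration is good to about 2 mm. A picture is of the moment at which its call begins: read the wrist's pose just before it. camera_params takes no time and is no camera call; for the wrist camera it gives the pose at the moment of the call.
- hand_in(): hands the job in, once; it reports no verdict.
The state is a dict: "t": time; "joints": joint angles; "joint_velocities": joint speeds; "effort": joint torques, N m; "position": TCP position; "eef_rot": TCP orientation; "force": force on the tool from outside, world axes, zero at the start; "wrist_torque": the same for the moment, N m; "width": opening from 0.0 (shut) to 1.0 (fully open).
Only numpy, scipy, OpenCV 4.12 (cv2) and the standard library are available. Lean on these libraries where they do the work, as an engineer would, in place of code of your own. Each camera call takes 0.05 s, during which the arm holds its last target.

TASK

Push the lid of the aluminium test case up past its balance point so that it stands open by itself against its stop. Then pick up the board carrier by its grip block and lower it gently into the case over the round and the diamond locating pins, the larger hole on the round pin, until it lies flat on the deck, and let go. Leave the other things on the bench as they are.

Things in the scene. Friction and masses are not known exactly. Their poses are not given: they have to be found in the camera images.
- lid (a joint): Angle of the test case's lid (rad): 0 shut, growing as it opens upward and away from the lift tab; hard stop at 1.9. The lid is a 180 x 240 x 32 mm aluminium shell (about 0.35 to 0.7 kg) open below, on a free hinge; its latches are undone. Open, its top edge stands 270 mm above the bench. It falls shut below about 1.33 rad and falls open by itself beyond that, so it need be pushed only to about 1.5.
- lid_tab (a point): Middle of the underside of the lift tab on the lid's edge opposite the hinge; the tab side faces roughly to the robot's right (-y). Tab: 100 mm wide, 5 mm thick, sticks out 30 mm from the case wall, free space below; this point lies 15 mm out, 195 mm from the hinge axis, 70 mm above the bench when shut. x axis points from tab to hinge, y along the hinge, z out of the lid's outer face (up when shut).
- lid_hinge (a point): Middle of the hinge axis, 70 mm above the bench, on the case's rear rim. y axis lies along the hinge; turns with the lid.
- pin_round (a point): Foot of the round locating pin in the fixed test case, at deck level, 40 mm above the bench. Case: 180 mm (x, front to hinge) x 240 mm (y) outside, walls 5 mm thick with their rim 70 mm above the bench. Pin: 12 mm in diameter, 16 mm tall, the upper 9 mm a cone. x axis points from the front of the case to the hinge, z up. 42 mm from the case's middle towards the hinge, on its centre line.
- pin_diamond (a point): Foot of the diamond locating pin, at deck level, 84 mm in front of the round pin (away from the hinge). Pin: rhombus 8 mm across (y) by 5 mm along (x), 16 mm tall, the upper 9 mm tapering. Two low black blocks (12 mm tall) stand on the deck 75 mm to either side of the line of pins. Axes as pin_round.
- carrier_grip (a point): Board carrier, loose: aluminium plate 120 (x) x 80 (y) x 5 mm, 0.2 to 0.33 kg, a narrow circuit board along each long edge, with a black upright grip block 44 (x) x 16 (y) x 40 mm tall in its middle. This point is 29 mm above the plate's underside, 16 mm below the block's top, on its centre. x axis runs along the plate from small hole to large hole, z up. Pinch the block across its 16 mm (along y); the pads clear the pins, which lie in line with the block on x.
- carrier_round (a point): Centre of the carrier's larger hole (14 mm, fits the round pin), at the plate's underside, 42 mm from the block's centre along +x.
- carrier_diamond (a point): Centre of the carrier's smaller hole (10 mm, fits the diamond pin), at the plate's underside, 42 mm from the block's centre along -x.
- meter: Bystander: orange and black handheld meter lying flat, 150 (x) x 80 x 36 mm; origin at the centre of its underside.
- motor: Bystander: steel plate 90 x 60 mm with small motors on it, 63 mm tall; origin at the centre of its underside.
- jar: Bystander: small glass jar, 52 mm in diameter, 70 mm tall; origin at the centre of its underside.
- spool: Bystander: white plastic spool standing on end, 56 mm in diameter, 40 mm tall; origin at the centre of its underside.
- driver: Bystander: screwdriver lying on the bench on the robot's side of the case; origin on its underside.
Mind the look-alikes: they are no part of the job. What is shaped like the part that bears carrier_grip but pink or red is not meant.

How it is judged:
On the way, in this order (a step that is already met when the one before it is completed fails the run):
1. the lid stands open by itself against its stop, nothing touching it (value of joint lid above 1.7 rad and contact force between lid and the arm below 0.3 N and contact force between lid and the fingers below 0.3 N), for 0.2 s.
2. the carrier lies on the deck over both pins (horizontal distance between carrier_round and pin_round below 0.003 m and z of carrier_round in the frame of pin_round between -0.003 and 0.003 m and horizontal distance between carrier_diamond and pin_diamond below 0.003 m and z of carrier_diamond in the frame of pin_diamond between -0.003 and 0.003 m), for 0.2 s.
At the end, for the whole second after the job is handed in: The lid stands open by itself (lid joint above 1.7 rad). The carrier lies flat on the deck over both pins: larger hole within 3 mm of the round pin's axis, smaller hole within 3 mm of the diamond pin's, underside within 3 mm of the deck at both, and it has been let go (all of step 2 and value of joint lid above 1.7 rad); the robot touches nothing.
It fails at once if the carrier is dropped into the case (faster than 0.5 m/s over the pins) (horizontal distance between carrier_round and pin_round below 0.04 m and linear speed of carrier above 0.5 m/s and z of carrier_grip in the frame of pin_round below 0.15 m).
It fails at once if the meter, motor plate, jar, spool or screwdriver is shoved more than 30 mm (distance of any of meter, motor, jar, spool, driver from where it was at the start of the episode above 0.03 m).
It fails at once if the meter, motor plate, jar or spool is tipped over (angle between any of meter, motor, jar, spool's own z axis and vertical above 0.5 rad).
It also fails if it takes over 66 s, if anything falls off the work surface, if the arm or the gripper's body presses on something with over 40 N, if the wrist force passes 120 N, or if a joint passes its speed limit or range.

## Working session

There is one attempt and no reset: what is moved stays moved. The work goes in short steps, Python scripts to look and compute and a tool call to move; the robot and the scene stay as the last step left them, time stands still between calls to the robot, and variables do not carry over. Pictures are saved under pics/ and viewed, and the job is handed in when it is done.

Besides the shell and the picture viewer there is one more tool, called after "Call:" by a JSON object that holds its "name" and its "arguments". arm_command: Moves the arm, as the interface text tells. Its arguments: {"type":"object","properties":{"commands":{"type":"array","items":{"type":"array","items":{"type":"number"}}},"squeeze":{"type":"number"}},"required":["commands"]}

```bash
ls; mkdir -p pics; python3 - <<'E'
from workcell import *
import cv2,numpy as np,pickle
print(read_state(),pinch_z)
for n in("scene","side","wrist"):
    p=camera_params(n);i,d=snapshot(n);cv2.imwrite(f"pics/a_{n}.png",i);np.savez(f"a_{n}.npz",i=i,d=d,K=p["camera_matrix"],T=p["camera_from_world"])
    print(n,p)
E
```

```text
pics
{'t': 0.0, 'joints': array([-1.74098452e-01,  2.45791418e-01,  1.55899926e+00, -5.77083600e-05,
        1.33868020e+00, -1.74077515e-01]), 'joint_velocities': array([0.00090782, 0.00026529, 0.00034016, 0.00069874, 0.00288726,
       0.00018676]), 'effort': array([ 8.38778797e-04, -4.15839279e+01, -3.14599335e+01,  6.84806099e-02,
        3.33599187e-02, -1.41738678e-04]), 'position': array([6.49404624e-01, 9.56629296e-05, 2.04367778e-01]), 'eef_rot': array([ 0.49946548,  0.4996043 ,  0.50053028, -0.50039907]), 'force': array([-1.00263919, -0.49081344, -0.20463072]), 'wrist_torque': array([-0.03867536, -0.00085755, -0.04521605]), 'width': 1.002506456096269} -0.0188
scene {'camera_matrix': array([[399.45726476,   0.        , 281.26417769],
       [  0.        , 399.45726476, 207.17814676],
       [  0.        ,   0.        ,   1.        ]]), 'camera_from_world': array([[ 0.85418801,  0.51995249, -0.00350044, -0.43709041],
       [-0.42110365,  0.69571497,  0.58193847,  0.15931119],
       [ 0.30501566, -0.49561082,  0.81322528, -1.2595364 ],
       [ 0.        ,  0.        ,  0.  
[... 310 characters left out ...]
057055,  0.7211655 , -0.10766707],
       [-0.15421104,  0.70474556,  0.6924974 , -1.04194116],
       [ 0.        ,  0.        ,  0.        ,  1.        ]])}
wrist {'camera_matrix': array([[298.79592745,   0.        , 281.10306268],
       [  0.        , 298.79592745, 201.64220741],
       [  0.        ,   0.        ,   1.        ]]), 'camera_from_world': array([[ 9.99998237e-01, -4.95451235e-04, -1.81111855e-03,
        -6.50066305e-01],
       [-7.78652663e-06,  9.63456893e-01, -2.67863426e-01,
         2.69645133e-02],
       [ 1.87764792e-03,  2.67862968e-01,  9.63455191e-01,
        -3.91693090e-01],
       [ 0.00000000e+00,  0.00000000e+00,  0.00000000e+00,
         1.00000000e+00]])}
```

View pics/a_scene.png

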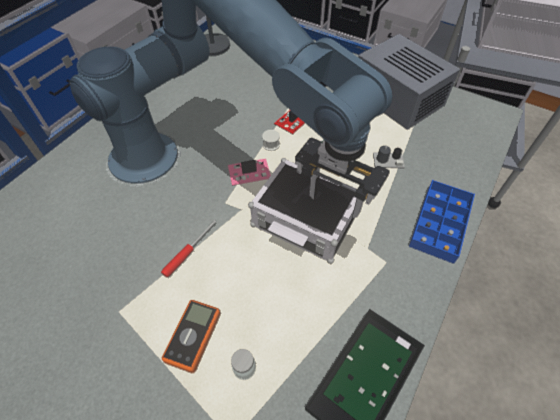

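View pics/a_side.png

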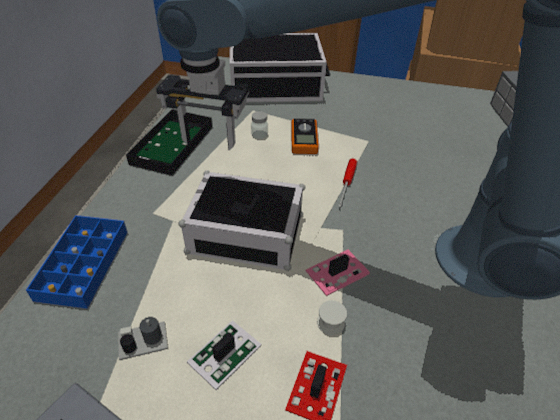

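View pics/a_wrist.png

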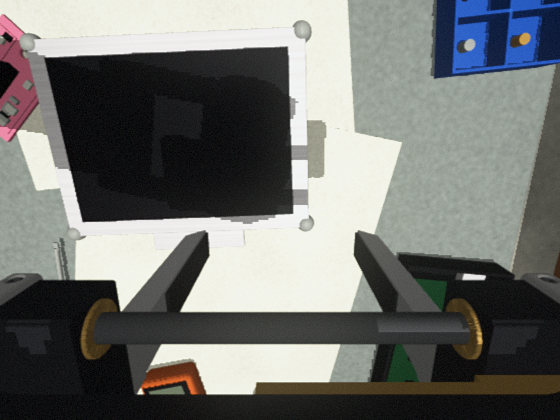

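```bash
cat > h.py <<'E'
import numpy as np,cv2
class V:
    def __init__(s,f):
        z=np.load(f);s.i=z["i"];s.d=z["d"];s.K=z["K"];s.T=z["T"];s.R=s.T[:3,:3];s.c=-s.R.T@s.T[:3,3]
    def ray(s,u,v):
        return s.R.T@np.array([(u-s.K[0,2])/s.K[0,0],-(v-s.K[1,2])/s.K[1,1],-1])
    def dep(s,u,v,k=1):
        p=s.d[int(v)-k:int(v)+k+1,int(u)-k:int(u)+k+1];p=p[p>0]
        return s.c+s.ray(u,v)*np.median(p) if p.size else None
    def pl(s,u,v,z):
        r=s.ray(u,v);return s.c+r*(z-s.c[2])/r[2]
    def proj(s,p):
        q=s.R@np.array(p)+s.T[:3,3];return s.K[0,0]*q[0]/-q[2]+s.K[0,2],s.K[1,1]*q[1]/q[2]+s.K[1,2]
    def cloud(s):
        v,u=np.mgrid[:420,:560];x=np.stack([(u-s.K[0,2])/s.K[0,0],-(v-s.K[1,2])/s.K[1,1],-np.ones(u.shape)],-1)*s.d[...,None]
        return (x-s.T[:3,3])@s.R
def crop(i,x,y,w,h,f,n):
    cv2.imwrite(n,cv2.resize(i[y:y+h,x:x+w],None,fx=f,fy=f,interpolation=cv2.INTER_CUBIC))
E
python3 - <<'E'
from h import *
np.set_printoptions(precision=4,suppress=True)
w=V("a_wrist.npz");s=V("a_side.npz");c=V("a_scene.npz")
crop(s.i,170,300,140,100,5,"pics/b_car.png")
crop(c.i,230,150,140,110,5,"pics/b_tab.png")
crop(s.i,170,160,150,120,5,"pics/b_case.png")
for v,n,pts in((w,"w",[(28,43),(302,30),(306,224),(75,234),(180,100),(100,36),(250,37),(198,240),(160,240),(242,240)]),(s,"s",[(224,345),(225,334),(189,349),(258,345),(200,188),(300,188),(187,258),(292,265),(332,318),(140,340),(339,264),(260,120)]),(c,"c",[(243,355),(270,138),(195,335),(290,235)])):
    for p in pts: print(n,p,v.dep(*p))
P=s.cloud();m=(P[...,2]>0.03)&(P[...,2]<0.06)&(np.mgrid[:420,:560][0]>300)
E
```

```text
w (28, 43) [0.4363 0.1403 0.1044]
w (302, 30) [0.6678 0.1498 0.1051]
w (306, 224) [ 0.6749 -0.0219  0.1044]
w (75, 234) [ 0.4439 -0.0326  0.1043]
w (180, 100) [0.5603 0.0946 0.1032]
w (100, 36) [0.4966 0.1462 0.1017]
w (250, 37) [0.624  0.1452 0.1024]
w (198, 240) [0.6017 0.01   0.2206]
w (160, 240) [ 0.5155 -0.0514  0.0749]
w (242, 240) [ 0.6067 -0.0513  0.0752]
s (224, 345) [0.498  0.378  0.0451]
s (225, 334) [0.5124 0.3359 0.0091]
s (189, 349) [0.5708 0.3797 0.0021]
s (258, 345) [0.4437 0.3421 0.0071]
s (200, 188) [0.6659 0.0373 0.1042]
s (300, 188) [ 0.4395 -0.0214  0.1047]
s (187, 258) [0.6598 0.1667 0.0023]
s (292, 265) [0.4223 0.1288 0.0039]
s (332, 318) [0.3139 0.2706 0.0421]
s (140, 340) [0.6675 0.3877 0.0082]
s (339, 264) [0.3191 0.1324 0.0423]
s (260, 120) [ 0.6229 -0.34    0.0661]
c (243, 355) [ 0.6314 -0.3503  0.0701]
c (270, 138) [0.3222 0.2438 0.0398]
c (195, 335) [ 0.5085 -0.3646  0.0401]
c (290, 235) [ 0.5674 -0.0488  0.0754]
```

View pics/b_car.png

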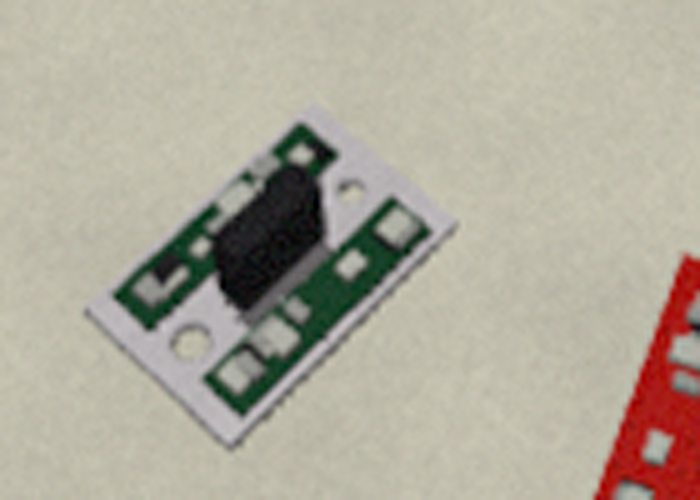

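View pics/b_tab.png

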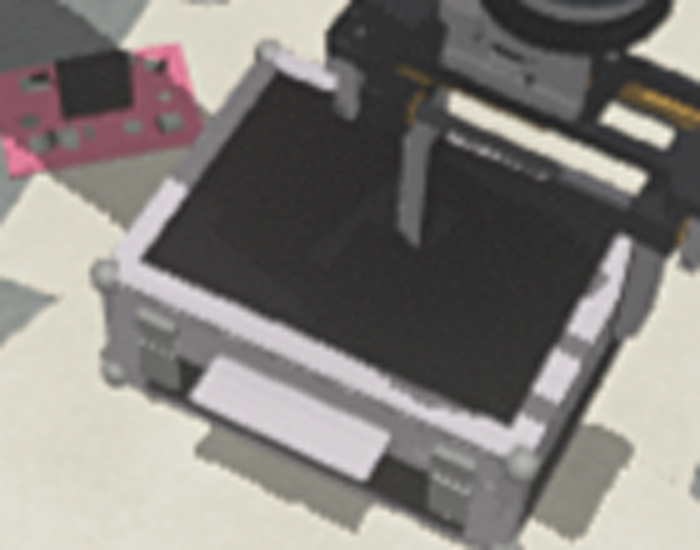

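View pics/b_case.png

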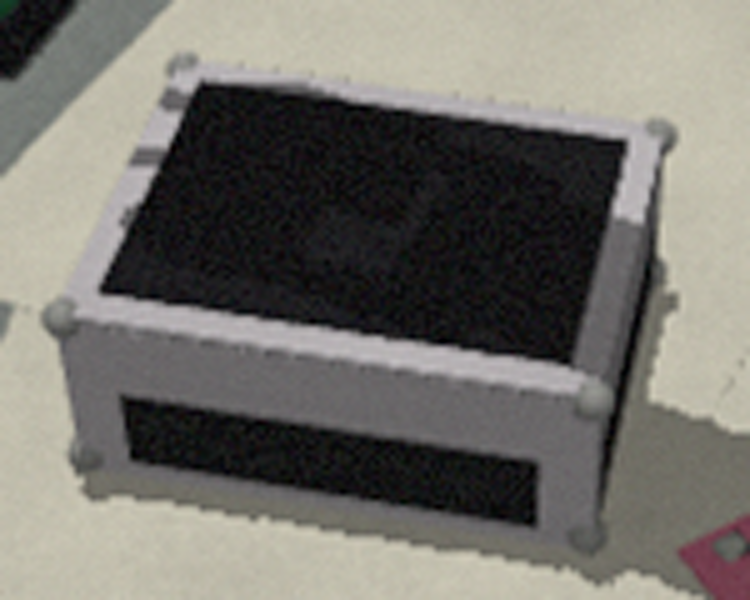

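```bash
cat >> h.py <<'E'
from scipy.spatial.transform import Rotation as Ro
def Rq(q): return Ro.from_quat([q[1],q[2],q[3],q[0]])
def rel(st,pos,xdir,ydir):
    """shift mm + rotvec in tool axes to reach pose with tool x=xdir,y~ydir"""
    R=Rq(st["eef_rot"]);x=np.array(xdir,float);x/=np.linalg.norm(x);y=np.array(ydir,float);y-=x*(x@y);y/=np.linalg.norm(y)
    M=Ro.from_matrix(np.stack([x,y,np.cross(x,y)],1))
    return np.round(R.inv().apply(np.array(pos)-st["position"])*1000,1),np.round((R.inv()*M).as_rotvec(),4)
E
python3 - <<'E'
from h import *
from workcell import *
np.set_printoptions(precision=4,suppress=True)
st=read_state();R=Rq(st["eef_rot"]);print(R.as_matrix())
s=.7071
ax=np.array([-.042,.999,0])
print(rel(st,[.563,-.14,.09],ax*s-[0,0,s],[R.as_matrix()[0,1],R.as_matrix()[0,1]*.042,0]))
v=V("a_side.npz")
A=v.pl(208,368.6,.005);B=v.pl(240,337.6,.005);print(A,B,(A+B)/2,np.linalg.norm(A-B))
E
```

```text
[[-0.0014  1.      0.    ]
 [ 0.0002  0.     -1.    ]
 [-1.     -0.0014 -0.0002]]
(array([114.7, -86.4, 140.1]), array([-0.0404,  0.785 , -0.0151]))
[0.5211 0.41   0.005 ] [0.4824 0.334  0.005 ] [0.5018 0.372  0.005 ] 0.0852342540137609
```

Call:
{"name": "arm_command", "arguments": {"commands": [[60,-86,140,-0.04,0.785,-0.015,-1],[60,-86,140,-0.04,0.785,-0.015,-1],[60,-86,140,-0.04,0.785,-0.015,-1],[60,-86,140,-0.04,0.785,-0.015,-1],[60,-86,140,-0.04,0.785,-0.015,-1],[60,-86,140,-0.04,0.785,-0.015,-1],[115,-86,140,-0.04,0.785,-0.015,-1],[115,-86,140,-0.04,0.785,-0.015,-1],[115,-86,140,-0.04,0.785,-0.015,-1],[115,-86,140,-0.04,0.785,-0.015,-1]]}}

```text
t: 0.98
position: [0.5637, -0.139, 0.0904]
eef_rot: [0.276, 0.639, 0.667, -0.265]
force: [0.1, -0.0, 0.2]
width: 0.327
```

```bash
python3 - <<'E'
from h import *
from workcell import *
np.set_printoptions(precision=4,suppress=True)
st=read_state();R=Rq(st["eef_rot"]);print(st["t"],st["joints"],st["position"],R.as_matrix()[:,0],st["force"],st["width"])
for n in("scene","side"):
    p=camera_params(n);i,d=snapshot(n);cv2.imwrite(f"pics/c_{n}.png",i);np.savez(f"c_{n}.npz",i=i,d=d,K=p["camera_matrix"],T=p["camera_from_world"])
E
```

```text
0.9833 [-0.7026  0.5053  1.613   0.5475  1.6127 -0.8917] [ 0.5637 -0.139   0.0904] [-0.0301  0.707  -0.7066] [ 0.0592 -0.0236  0.229 ] 0.3270433484480024
```

View pics/c_scene.png

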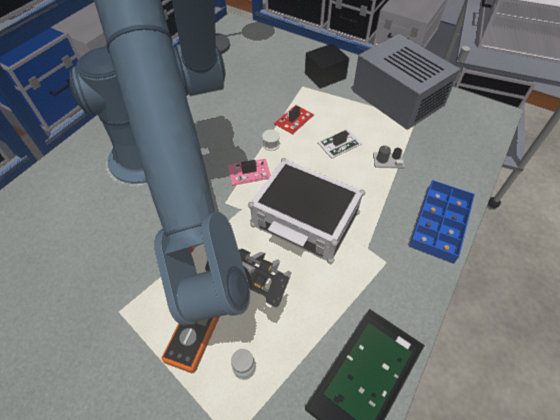

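View pics/c_side.png

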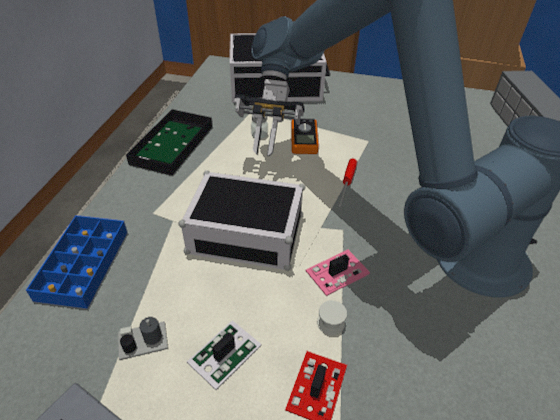

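Call:
{"name": "arm_command", "arguments": {"commands": [[28,0,11,0,0,0,-1],[56,0,22,0,0,0,-1],[56,0,22,0,0,0,-1],[67,0,11,0,0,0,-1],[78,0,0,0,0,0,-1],[89,0,-11,0,0,0,-1],[100,0,-22,0,0,0,-1],[100,0,-22,0,0,0,-1]]}}

```text
t: 1.75
position: [0.5601, -0.0506, 0.0363]
eef_rot: [0.277, 0.639, 0.668, -0.264]
force: [0.0, 0.2, 0.8]
width: 0.009
```

```bash
python3 - <<'E'
from h import *
from workcell import *
np.set_printoptions(precision=4,suppress=True)
st=read_state();R=Rq(st["eef_rot"]);print(st["t"],st["joints"],st["position"],R.as_matrix()[:,0],st["force"],st["width"])
n="wrist";p=camera_params(n);i,d=snapshot(n);cv2.imwrite(f"pics/d_{n}.png",i);np.savez(f"d_{n}.npz",i=i,d=d,K=p["camera_matrix"],T=p["camera_from_world"])
n="scene";p=camera_params(n);i,d=snapshot(n);crop(i,190,170,180,130,4,f"pics/d_{n}.png")
E
```

```text
1.75 [-0.5944  0.5118  1.7293  0.6085  1.4612 -0.8872] [ 0.5601 -0.0506  0.0363] [-0.0305  0.7065 -0.7071] [0.0472 0.1927 0.7656] 0.009198300438125388
```

View pics/d_scene.png

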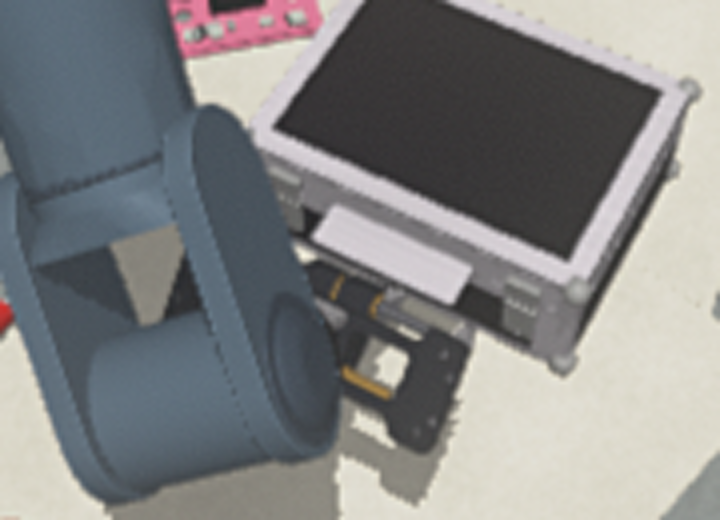

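View pics/d_wrist.png

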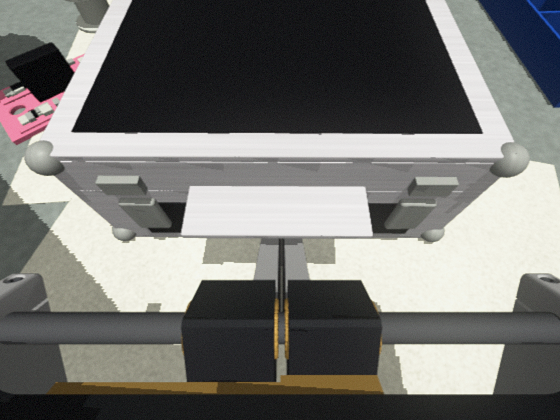

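```bash
python3 - <<'E'
from h import *
from workcell import *
np.set_printoptions(precision=1,suppress=True)
st=read_state();R=Rq(st["eef_rot"]);
f=np.pi/4;ax=np.array([-.042,.999,0]);H=np.array([.552,.1486,.07])
u0=(np.array([.5607,-.0612,0])-H)@ax
x0=st["position"]
for th in np.r_[0:1.65:.1]:
    e=.21*np.array([-np.cos(th),np.sin(th)]);d=.02;t=.008
    c=e+d*np.array([np.cos(f),-np.sin(f)]) if th<f else (.21-d)*np.array([-np.cos(th),np.sin(th)])
    p=c-t*np.array([np.sin(f),np.cos(f)])
    w=H+ax*p[0]+[0,0,p[1]]; w[0]=x0[0]+(w[0]-.5605)  
    print("%.1f"%th,w*1000,R.inv().apply(w-x0)*1000)
E
```

```text
0.0 [560.6 -52.7  50.2] [ -9.8   0.  -10.4]
0.1 [560.5 -51.7  71.2] [-23.9   0.1 -25.9]
0.2 [560.4 -48.5  91.9] [-36.4   0.1 -42.8]
0.3 [560.2 -43.3 112.3] [-47.1   0.2 -60.8]
0.4 [559.9 -36.2 132. ] [-56.    0.2 -79.9]
0.5 [559.5 -27.  150.9] [-62.9   0.3 -99.7]
0.6 [559.  -16.1 168.8] [ -67.8    0.3 -120.1]
0.7 [558.5  -3.4 185.5] [ -70.7    0.4 -140.9]
0.8 [557.9  10.7 200.6] [ -71.5    0.4 -161.6]
0.9 [557.3  25.  213.2] [ -70.3    0.5 -180.5]
1.0 [556.7  40.4 224.2] [ -67.2    0.5 -199.2]
1.1 [556.   56.9 233.7] [ -62.2    0.5 -217.6]
1.2 [555.3  74.2 241.4] [ -55.5    0.6 -235.3]
1.3 [554.5  92.2 247.4] [ -47.     0.6 -252.3]
1.4 [553.7 110.7 251.6] [ -36.8    0.6 -268.4]
1.5 [552.9 129.5 253.9] [ -25.1    0.6 -283.3]
1.6 [552.1 148.5 254.3] [ -12.     0.7 -297. ]
```

Call:
{"name": "arm_command", "arguments": {"commands": [[-10,0,-10,0,0,0,-1],[-17,0,-18,0,0,0,-1],[-24,0,-26,0,0,0,-1],[-30,0,-34,0,0,0,-1],[-36,0,-43,0,0,0,-1],[-42,0,-52,0,0,0,-1],[-47,0,-61,0,0,0,-1],[-52,0,-70,0,0,0,-1],[-56,0,-80,0,0,0,-1],[-56,0,-80,0,0,0,-1]]}}

```text
t: 2.68
position: [0.5606, -0.0365, 0.134]
eef_rot: [0.278, 0.64, 0.666, -0.264]
force: [0.1, -4.5, -0.6]
width: 0.005
```

```bash
python3 - <<'E'
from h import *
from workcell import *
np.set_printoptions(precision=4,suppress=True)
st=read_state();R=Rq(st["eef_rot"]);print(st["t"],st["joints"],st["position"],R.as_matrix()[:,0],st["force"],st["width"])
n="scene";p=camera_params(n);i,d=snapshot(n);crop(i,190,130,200,150,4,f"pics/e_{n}.png")
E
```

```text
2.6833 [-0.5752  0.3421  1.7414  0.6159  1.5774 -0.7839] [ 0.5606 -0.0365  0.134 ] [-0.0265  0.7057 -0.708 ] [ 0.0555 -4.5034 -0.5997] 0.004864172855717677
```

View pics/e_scene.png

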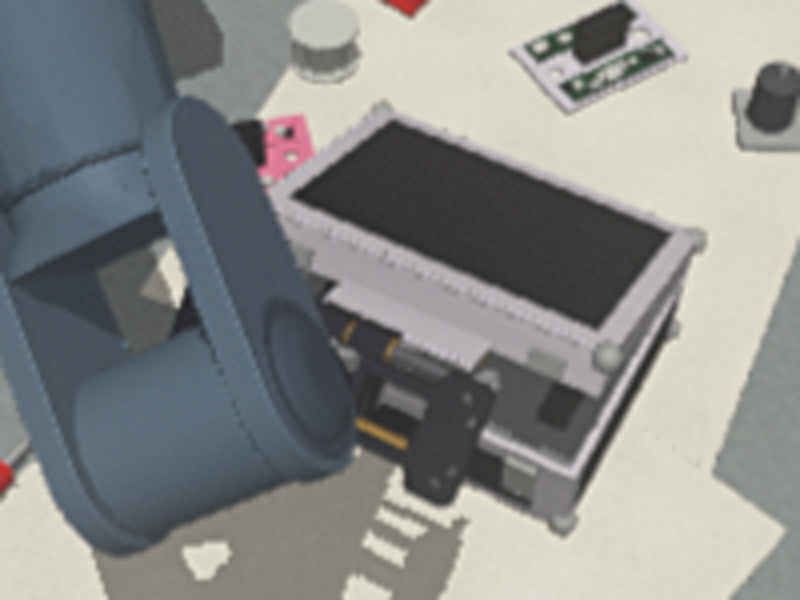

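Call:
{"name": "arm_command", "arguments": {"commands": [[-4,0,-10,0,0,0,-1],[-7,0,-20,0,0,0,-1],[-10,0,-30,0,0,0,-1],[-12,0,-40,0,0,0,-1],[-14,0,-50,0,0,0,-1],[-15,0,-61,0,0,0,-1],[-15,0,-71,0,0,0,-1],[-15,0,-82,0,0,0,-1],[-15,0,-91,0,0,0,-1],[-14,0,-100,0,0,0,-1],[-13,0,-110,0,0,0,-1],[-11,0,-119,0,0,0,-1]]}}

```text
t: 3.73
position: [0.5563, 0.0403, 0.2241]
eef_rot: [0.277, 0.64, 0.667, -0.264]
force: [0.0, -0.8, -0.4]
width: 0.008
```

```bash
python3 - <<'E'
from h import *
from workcell import *
np.set_printoptions(precision=4,suppress=True)
st=read_state();R=Rq(st["eef_rot"]);print(st["t"],st["joints"],st["position"],R.as_matrix()[:,0],st["force"],st["width"])
n="scene";p=camera_params(n);i,d=snapshot(n);crop(i,190,100,200,150,4,f"pics/f_{n}.png")
n="side";p=camera_params(n);i,d=snapshot(n);crop(i,120,50,240,180,3.3,f"pics/f_{n}.png")
E
```

```text
3.7333 [-0.4656  0.1619  1.7756  0.6685  1.6372 -0.6143] [0.5563 0.0403 0.2241] [-0.0285  0.7065 -0.7072] [ 0.0028 -0.7837 -0.3832] 0.008109587922674893
```

View pics/f_scene.png

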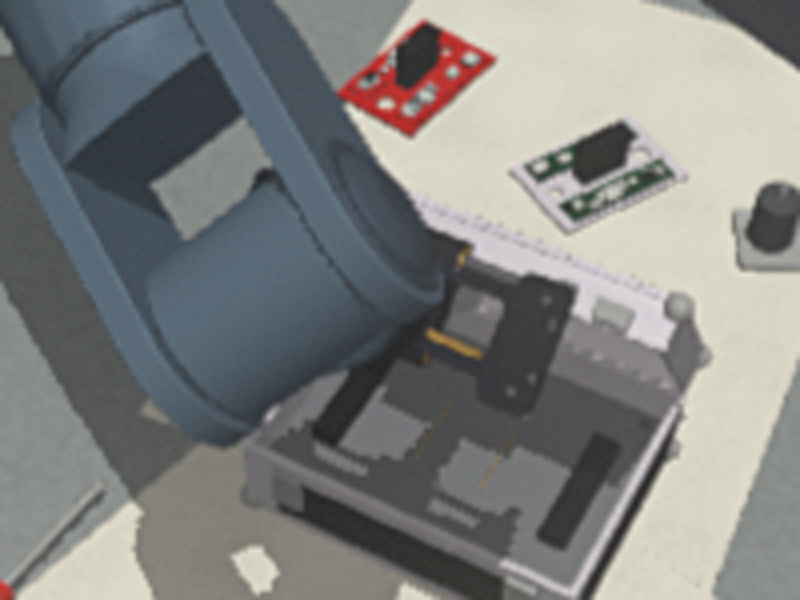

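View pics/f_side.png

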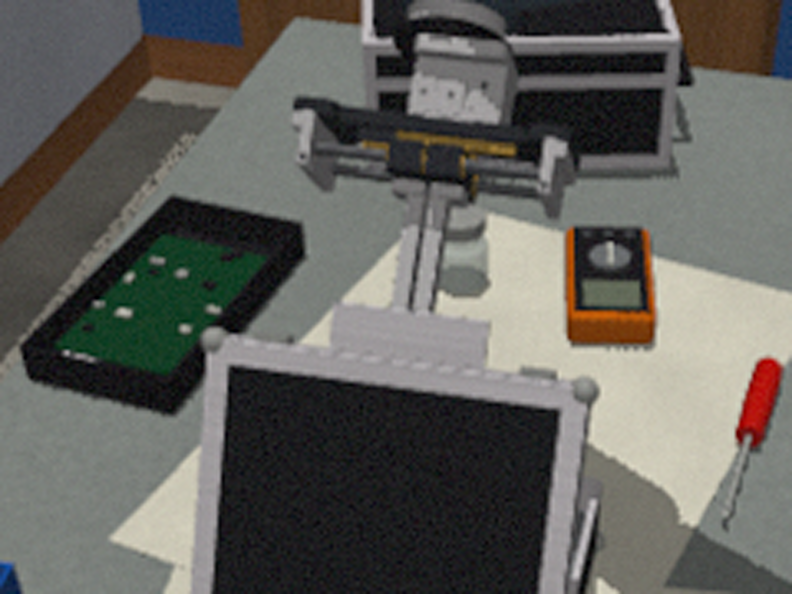

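Call:
{"name": "arm_command", "arguments": {"commands": [[2,0,-9,0,0,0,-1],[5,0,-18,0,0,0,-1],[8,0,-27,0,0,0,-1],[12,0,-36,0,0,0,-1],[16,0,-45,0,0,0,-1],[20,0,-53,0,0,0,-1],[25,0,-61,0,0,0,-1],[30,0,-69,0,0,0,-1],[36,0,-77,0,0,0,-1],[42,0,-84,0,0,0,-1],[46,0,-88,0,0,0,-1],[46,0,-88,0,0,0,-1]]}}

```text
t: 4.83
position: [0.552, 0.1354, 0.2529]
eef_rot: [0.277, 0.639, 0.667, -0.264]
force: [-0.4, -0.7, -0.1]
width: 0.006
```

```bash
python3 - <<'E'
from h import *
from workcell import *
np.set_printoptions(precision=4,suppress=True)
st=read_state();R=Rq(st["eef_rot"]);print(st["t"],st["joints"],st["position"],R.as_matrix()[:,0],st["force"],st["width"])
n="scene";p=camera_params(n);i,d=snapshot(n);crop(i,190,100,200,150,4,f"pics/g_{n}.png")
n="side";p=camera_params(n);i,d=snapshot(n);crop(i,120,50,240,180,3.3,f"pics/g_{n}.png")
E
```

```text
4.8333 [-0.312   0.0785  1.8109  0.7252  1.582  -0.4732] [0.552  0.1354 0.2529] [-0.0296  0.7064 -0.7072] [-0.4383 -0.7467 -0.1413] 0.006220012283274424
```

View pics/g_scene.png

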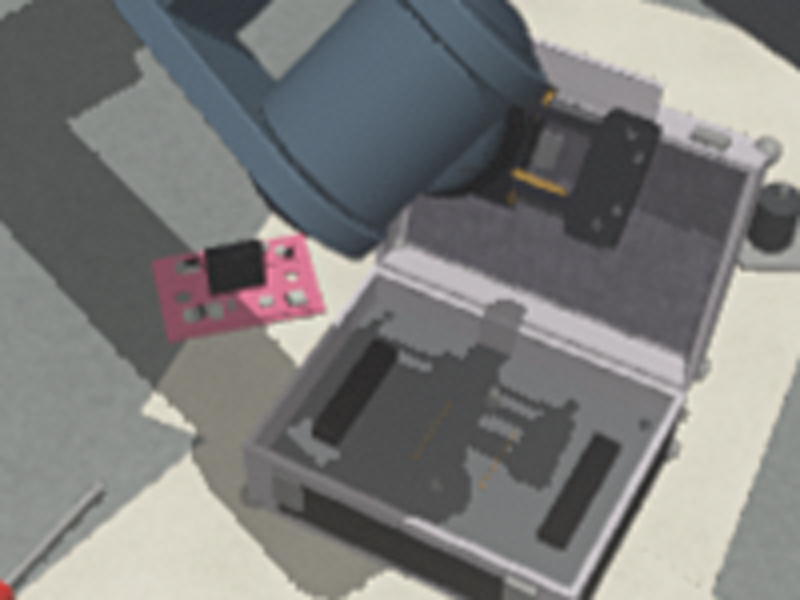

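View pics/g_side.png

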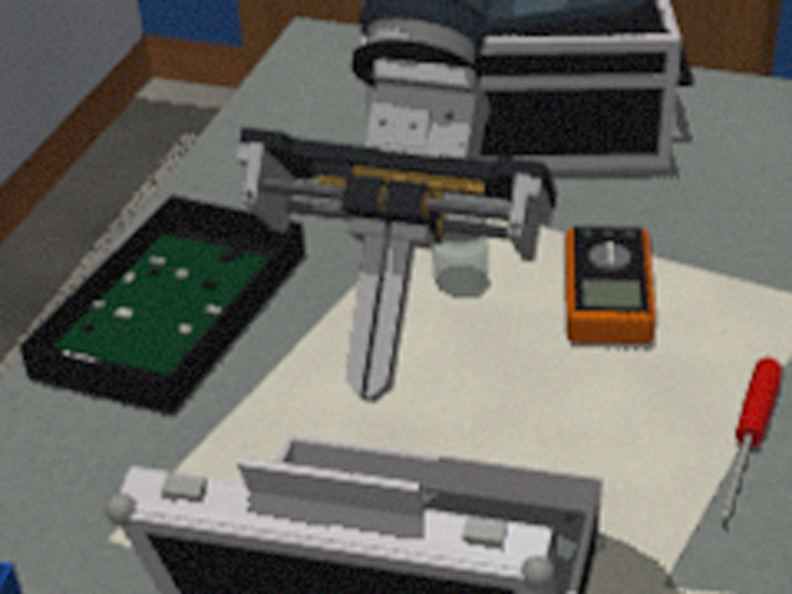

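```bash
python3 - <<'E'
from h import *
from workcell import *
st=read_state()
print(rel(st,[.556,-.03,.26],[0,0,-1],[1,.042,0]))
E
```

```text
(array([-121.3,   -3.1,  111.2]), array([ 4.000e-04, -7.851e-01, -1.000e-03]))
```

Call:
{"name": "arm_command", "arguments": {"commands": [[-30,-1,28,0,0,0,-1],[-60,-2,56,0,0,0,-1],[-90,-2,83,0,0,0,1],[-121,-3,111,0,-0.12,0,1],[-121,-3,111,0,-0.24,0,1],[-121,-3,111,0,-0.36,0,1],[-121,-3,111,0,-0.48,0,1],[-121,-3,111,0,-0.6,0,1],[-121,-3,111,0,-0.72,0,1],[-121,-3,111,0,-0.785,0,1],[-121,-3,111,0,-0.785,0,1],[-121,-3,111,0,-0.785,0,1]]}}

```text
t: 5.93
position: [0.5561, -0.0294, 0.26]
eef_rot: [0.51, 0.49, 0.511, -0.489]
force: [0.3, -0.2, -0.1]
width: 0.677
```

```bash
python3 - <<'E'
from h import *
from workcell import *
np.set_printoptions(precision=4,suppress=True)
st=read_state();R=Rq(st["eef_rot"]);print(st["t"],st["joints"],st["position"],R.as_matrix()[:,0],st["force"],st["width"])
for n in("wrist","side","scene"):
    p=camera_params(n);i,d=snapshot(n);cv2.imwrite(f"pics/k_{n}.png",i);np.savez(f"k_{n}.npz",i=i,d=d,K=p["camera_matrix"],T=p["camera_from_world"])
crop(i,220,130,170,120,4.5,"pics/k_sc.png")
E
```

```text
5.9333 [-0.2574 -0.0158  1.7416  0.002   1.4153 -0.3003] [ 0.5561 -0.0294  0.26  ] [ 0.001   0.0018 -1.    ] [ 0.2866 -0.1784 -0.1242] 0.6767459182419807
```

View pics/k_wrist.png

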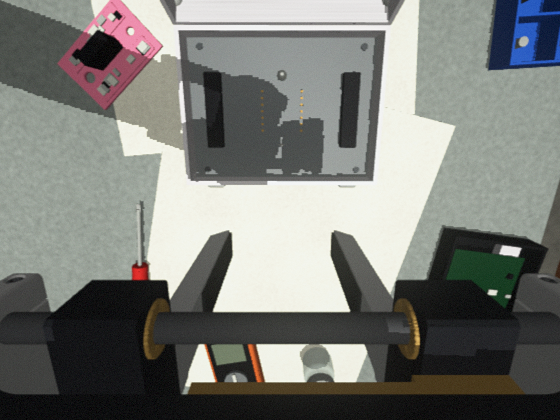

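View pics/k_sc.png

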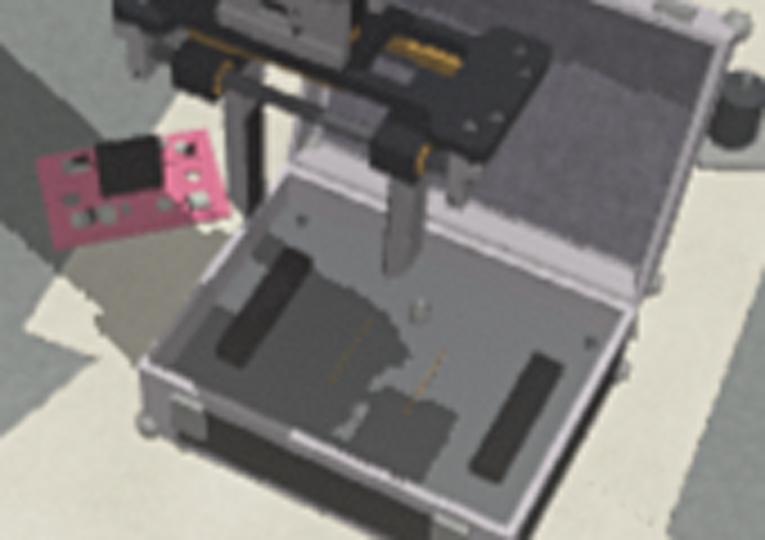

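View pics/k_side.png

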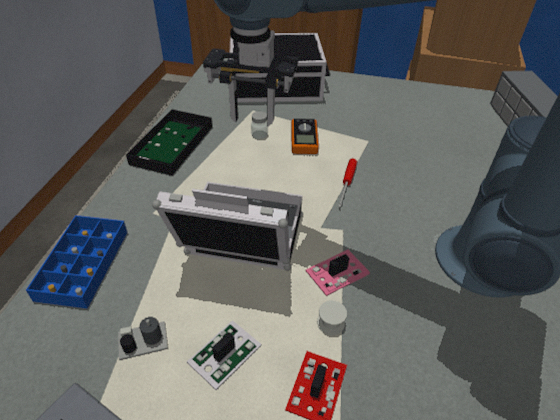

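```bash
python3 - <<'E'
from h import *
np.set_printoptions(precision=4,suppress=True)
w=V("k_wrist.npz")
g=np.clip((w.i/255.)**.5*255,0,255).astype(np.uint8)
crop(g,170,15,230,180,3.4,"pics/l_case.png")
crop(g,240,55,90,110,5.5,"pics/l_pins.png")
E
```

```text
(no output)
```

View pics/l_case.png

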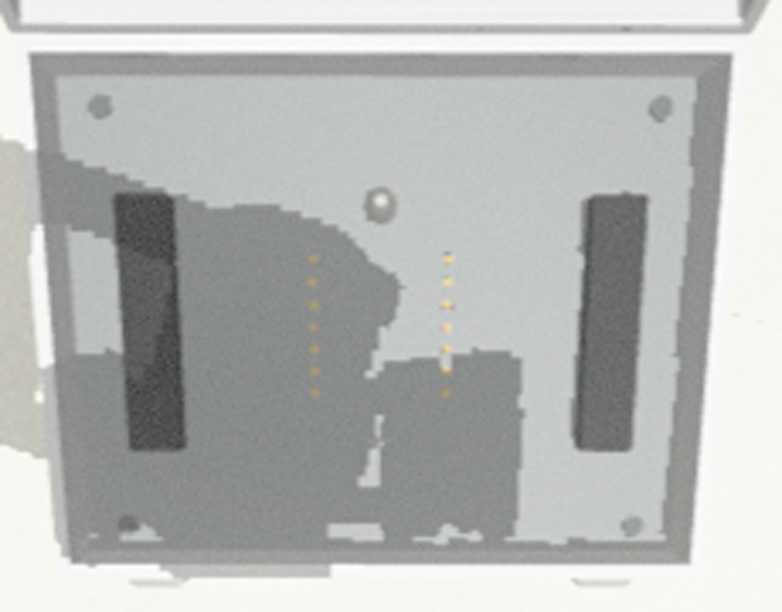

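View pics/l_pins.png

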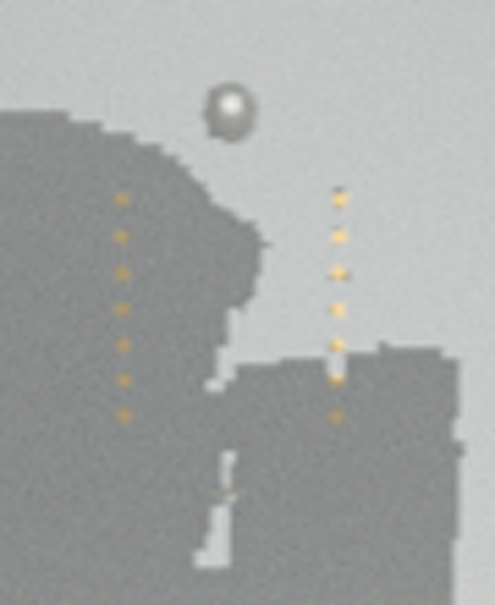

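```bash
python3 - <<'E'
from h import *
np.set_printoptions(precision=4,suppress=True)
w=V("k_wrist.npz");print("cam",w.c)
S=[w.pl(170+a/3.4,15+b/3.4,.04) for a,b in((99,106),(660,108),(632,525),(128,524))]
for s in S:print(s)
S=np.array(S);print("c",S.mean(0),S[1]-S[0],S[2]-S[3],S[0]-S[3],S[1]-S[2])
for z in(.04,.056):print("round",w.pl(281.8,75.4,z),"tip",w.pl(281.8,73.7,z),"dia",w.pl(281.8,145,z))
C=[w.pl(170+a/3.4,15+b/3.4,.07) for a,b in((30,52),(733,54),(690,563),(72,563))]
print(np.array(C),np.mean(C,0))
for p in((281,100),(240,60),(320,60),(340,170)):print(w.dep(*p))
E
```

```text
cam [0.5536 0.0488 0.4391]
[0.4512 0.1296 0.04  ]
[0.651  0.1374 0.04  ]
[ 0.6573 -0.0123  0.04  ]
[ 0.4581 -0.0202  0.04  ]
c [0.5544 0.0586 0.04  ] [0.1998 0.0078 0.    ] [0.1993 0.008  0.    ] [-0.0068  0.1498  0.    ] [-0.0063  0.1497  0.    ]
round [0.5527 0.101  0.04  ] tip [0.5526 0.1029 0.04  ] dia [0.5563 0.0159 0.04  ]
round [0.5527 0.0989 0.056 ] tip [0.5527 0.1007 0.056 ] dia [0.5562 0.0172 0.056 ]
[[ 0.437   0.1385  0.07  ]
 [ 0.6656  0.1476  0.07  ]
 [ 0.6725 -0.0209  0.07  ]
 [ 0.4442 -0.0305  0.07  ]] [0.5548 0.0587 0.07  ]
[0.5529 0.072  0.04  ]
[0.5007 0.1164 0.0397]
[0.5988 0.1205 0.0395]
[ 0.6362 -0.0141  0.0391]
```

Call:
{"name": "arm_command", "arguments": {"commands": [[-40,0,0,0,0,0,1],[-80,0,0,0,0,0,1],[-120,0,0,0,0,0,1],[-120,-9,-37,0.08,0,0,1],[-120,-18,-74,0.16,0,0,1],[-120,-27,-111,0.24,0,0,1],[-120,-36,-148,0.32,0,0,1],[-120,-45,-185,0.4,0,0,1],[-120,-54,-222,0.48,0,0,1],[-120,-63,-259,0.51,0,0,1],[-120,-70,-296,0.51,0,0,1],[-120,-76,-333,0.51,0,0,1]]}}

```text
t: 7.08
position: [0.4661, 0.3005, 0.3799]
eef_rot: [0.37, 0.603, 0.37, -0.602]
force: [0.2, -0.0, 0.2]
width: 0.998
```

Call:
{"name": "arm_command", "arguments": {"commands": [[40,0,0,0,0,0,1],[80,0,0,0,0,0,1],[80,0,0,0,0,0,1],[80,0,0,0,0,0,1]]}}

```text
t: 7.42
position: [0.4656, 0.2985, 0.2978]
eef_rot: [-0.37, -0.601, -0.37, 0.604]
force: [0.2, 0.9, -0.6]
width: 1.004
```

```bash
python3 - <<'E'
from h import *
from workcell import *
np.set_printoptions(precision=4,suppress=True)
st=read_state();R=Rq(st["eef_rot"]);print(st["t"],st["joints"],st["position"],R.as_matrix(),st["force"],st["width"])
for n in("wrist","side","scene"):
    p=camera_params(n);i,d=snapshot(n);cv2.imwrite(f"pics/m_{n}.png",i);np.savez(f"m_{n}.npz",i=i,d=d,K=p["camera_matrix"],T=p["camera_from_world"])
E
```

```text
7.4167 [ 0.3651 -0.0433  1.7005  0.0001  1.4889  0.8349] [0.4656 0.2985 0.2978] [[-0.0043  0.8916 -0.4527]
 [-0.0016 -0.4527 -0.8916]
 [-1.     -0.0031  0.0033]] [ 0.2469  0.9189 -0.57  ] 1.0043216710131662
```

View pics/m_wrist.png

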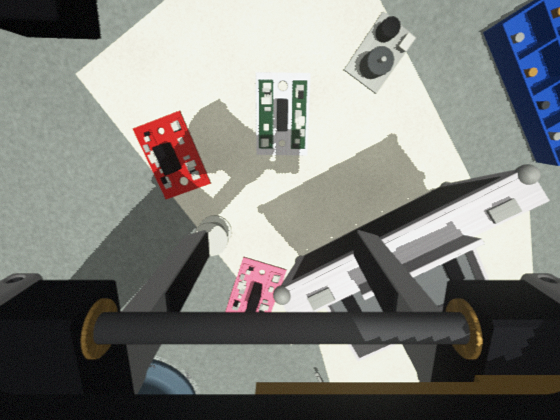

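View pics/m_side.png

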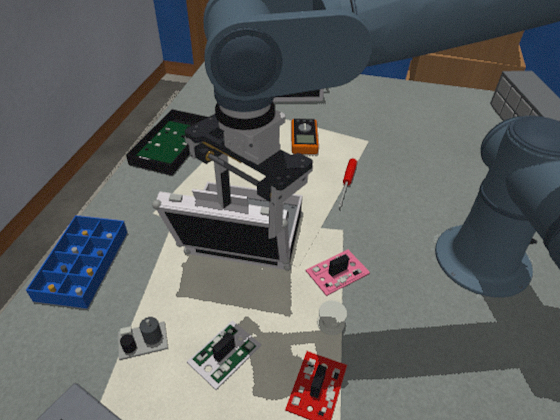

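View pics/m_scene.png

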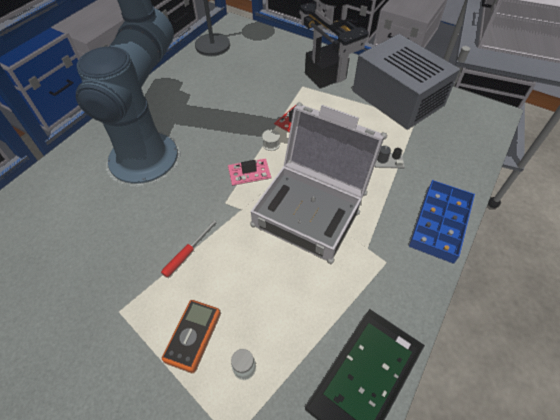

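```bash
python3 - <<'E'
from h import *
w=V("m_wrist.npz")
g=np.clip((w.i/255.)**.6*255,0,255).astype(np.uint8)
crop(g,245,70,80,95,6.2,"pics/n.png")
E
```

```text
(no output)
```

View pics/n.png

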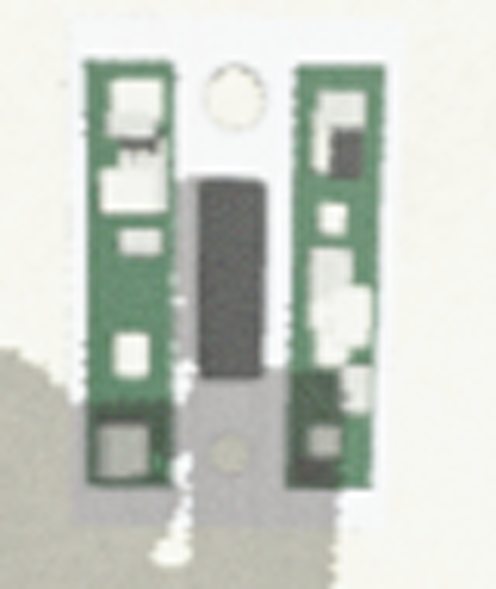

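```bash
python3 - <<'E'
from h import *
np.set_printoptions(precision=4,suppress=True)
w=V("m_wrist.npz");print(w.c)
f=lambda a,b:(245+(a+.5)/6.2-.5,70+(b+.5)/6.2-.5)
A=w.pl(*f(235,97),.004);B=w.pl(*f(230,454),.004);T=w.pl(*f(231,278),.045)
print(A,B,(A+B)/2,T,np.linalg.norm(A-B),np.degrees(np.arctan2(*(A-B)[[1,0]])))
D=w.dep(282,105);print(D,w.dep(283,77),w.dep(300,50))
C=np.array([w.pl(*f(*p),.005) for p in((72,18),(405,18),(387,528),(72,528))]);print(C,C.mean(0))
k=V("k_wrist.npz");g=lambda a,b:(170+(a+.5)/3.4-.5,15+(b+.5)/3.4-.5)
S=np.array([k.pl(*g(*p),.04) for p in((99,106),(660,108),(632,525),(128,524))]);print(S.mean(0))
s=V("a_side.npz");A=s.pl(207.6,368.2,.004);B=s.pl(239.6,337.2,.004);print((A+B)/2,np.degrees(np.arctan2(*(A-B)[[1,0]])))
E
```

```text
[0.5028 0.3689 0.4765]
[0.524  0.4095 0.004 ] [0.4849 0.3353 0.004 ] [0.5044 0.3724 0.004 ] [0.5042 0.3726 0.045 ] 0.08390755888770349 62.26712402447022
[0.51   0.3836 0.0449] [0.5297 0.4193 0.0042] [0.5683 0.4409 0.0009]
[[0.4976 0.4424 0.005 ]
 [0.5675 0.4068 0.005 ]
 [0.512  0.3009 0.005 ]
 [0.4409 0.337  0.005 ]] [0.5045 0.3718 0.005 ]
[0.5539 0.059  0.04  ]
[0.503  0.3709 0.004 ] 63.04522608113127
```

```bash
python3 - <<'E'
from h import *
np.set_printoptions(precision=0,suppress=True,linewidth=200)
for f in("m_wrist.npz","a_side.npz"):
    w=V(f);P=w.cloud().reshape(-1,3)
    a=np.radians(62.5);q=P-[.5043,.3725,0];x=q[:,0]*np.cos(a)+q[:,1]*np.sin(a);y=-q[:,0]*np.sin(a)+q[:,1]*np.cos(a)
    for y0 in range(-44,44,4):
        print(y0,[ (lambda m: round(P[m,2].max()*1000,1) if m.any() else None)((abs(x*1000-x0)<4)&(y*1000>=y0)&(y*1000<y0+4)) for x0 in(-16,-8,0,8,16)])
st=None
from workcell import *
st=read_state();a=np.radians(62.5)
print(rel(st,[.5043,.3725,.10],[0,0,-1],[np.sin(a),-np.cos(a),0]))
E
```

```text
-44 [np.float64(5.5), np.float64(1.4), np.float64(2.5), np.float64(5.6), np.float64(5.7)]
-40 [np.float64(6.0), np.float64(8.1), np.float64(6.7), np.float64(6.7), np.float64(5.9)]
-36 [np.float64(10.4), np.float64(10.1), np.float64(10.8), np.float64(7.7), np.float64(9.1)]
-32 [np.float64(10.9), np.float64(11.2), np.float64(10.3), np.float64(10.4), np.float64(7.2)]
-28 [np.float64(10.8), np.float64(10.5), np.float64(10.1), np.float64(10.7), np.float64(9.9)]
-24 [np.float64(8.8), np.float64(10.7), np.float64(10.0), np.float64(9.4), np.float64(9.1)]
-20 [np.float64(7.9), np.float64(9.9), np.float64(9.0), np.float64(8.1), np.float64(8.1)]
-16 [np.float64(7.0), np.float64(7.1), np.float64(6.5), np.float64(7.1), np.float64(6.8)]
-12 [np.float64(5.8), np.float64(6.8), np.float64(45.1), np.float64(43.8), np.float64(45.3)]
-8 [np.float64(45.5), np.float64(45.9), np.float64(46.2), np.float64(46.1), np.float64(45.7)]
-4 [np.float64(46.2), np.float64(46.4), np.float64(476.5), np.float64(46.9), np.float64(46.4)]
0 [np.float64(46.5), np.float64(45.7), np.float64(46.3), np.float64(46.1), np.float64
[... 2168 characters left out ...]
9.1)]
16 [np.float64(9.8), np.float64(8.8), np.float64(10.5), np.float64(10.1), np.float64(10.6)]
20 [np.float64(9.3), np.float64(9.1), np.float64(9.6), np.float64(12.6), np.float64(15.2)]
24 [np.float64(14.0), np.float64(10.0), np.float64(11.0), np.float64(14.9), np.float64(15.3)]
28 [np.float64(11.9), np.float64(9.8), np.float64(9.5), np.float64(14.2), np.float64(13.8)]
32 [np.float64(10.5), np.float64(11.3), np.float64(10.7), np.float64(8.9), np.float64(9.5)]
36 [np.float64(9.4), np.float64(10.0), np.float64(10.6), np.float64(9.5), np.float64(10.1)]
40 [np.float64(8.4), np.float64(6.4), np.float64(10.1), np.float64(8.2), np.float64(7.8)]
(array([204.,  -2., -80.]), array([ 0., -0., -0.]))
```

```bash
python3 - <<'E'
from h import *
from workcell import *
st=read_state();a=np.radians(62.5)
print(st["position"],Rq(st["eef_rot"]).as_matrix());print(rel(st,[.5043,.3725,.10],[0,0,-1],[np.sin(a),-np.cos(a),0]))
E
```

```text
[0.46822254 0.2995312  0.3034832 ] [[ 0.00600438  0.89159979 -0.45278446]
 [ 0.00217991 -0.45280322 -0.89160781]
 [-0.9999796   0.00436653 -0.00466241]]
(array([203.9,  -1.8, -80.4]), array([ 0.0101, -0.0047, -0.0043]))
```

Call:
{"name": "arm_command", "arguments": {"commands": [[0,-1,-40,0.01,0,0,0],[40,-1,-81,0.01,0,0,0],[80,-1,-81,0.01,0,0,0],[120,-1,-81,0.01,0,0,0],[160,-1,-81,0.01,0,0,0],[190,-1,-81,0.01,0,0,0],[200,-1,-81,0.01,0,0,0],[200,-1,-81,0.01,0,0,0],[200,-1,-81,0.01,0,0,0]]}}

```text
t: 8.32
position: [0.5044, 0.3731, 0.1031]
eef_rot: [0.367, 0.606, 0.367, -0.602]
force: [0.3, 0.3, 0.7]
width: 0.5
```

```bash
python3 - <<'E'
from h import *
from workcell import *
np.set_printoptions(precision=4,suppress=True)
n="wrist"
for k in range(3):
    st=read_state();p=camera_params(n);i,d=snapshot(n);a=np.radians(62.5)
    print(st["t"],st["position"],st["width"],rel(st,[.5043,.3725,.016],[0,0,-1],[np.sin(a),-np.cos(a),0]))
cv2.imwrite(f"pics/o_{n}.png",i);np.savez(f"o_{n}.npz",i=i,d=d,K=p["camera_matrix"],T=p["camera_from_world"])
E
```

```text
8.3167 [0.5044 0.3731 0.1031] 0.4996197829917918 (array([87.1, -0.1,  1. ]), array([ 0.001 , -0.0042, -0.0036]))
8.3667 [0.505  0.3735 0.1042] 0.4953681714496955 (array([88.2, -0.6,  1.7]), array([ 0.0011, -0.006 , -0.0049]))
8.4167 [0.5051 0.3736 0.1045] 0.49808118854574185 (array([88.5, -0.7,  1.9]), array([ 0.0013, -0.0066, -0.0054]))
```

View pics/o_wrist.png

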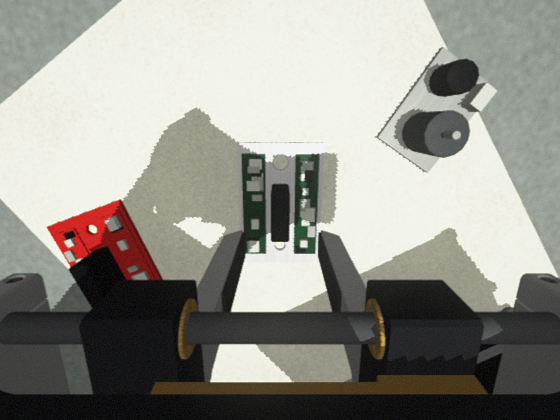

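Call:
{"name": "arm_command", "arguments": {"commands": [[30,-0.5,2,0.001,-0.006,-0.005,0],[60,-0.5,2,0.001,-0.006,-0.005,0],[80,-0.5,2,0.001,-0.006,-0.005,0],[88,-0.5,2,0.001,-0.006,-0.005,0],[88,-0.5,2,0.001,-0.006,-0.005,0],[88,-0.5,2,0.001,-0.006,-0.005,0]]}}

```text
t: 8.97
position: [0.5023, 0.3716, 0.014]
eef_rot: [-0.367, -0.603, -0.367, 0.606]
force: [-0.2, -0.5, 1.1]
width: 0.502
```

Call:
{"name": "arm_command", "arguments": {"commands": [[0,0,0,0,0,0,-1],[0,0,0,0,0,0,-1],[0,0,0,0,0,0,-1],[0,0,0,0,0,0,-1],[0,0,0,0,0,0,-1],[0,0,0,0,0,0,-1]], "squeeze": 30}}

```text
t: 9.47
position: [0.5017, 0.371, 0.0128]
eef_rot: [-0.367, -0.603, -0.367, 0.606]
force: [1.0, -1.1, 2.9]
width: 0.166
```

```bash
python3 - <<'E'
from h import *
from workcell import *
np.set_printoptions(precision=4,suppress=True)
st=read_state()
print(st["t"],st["position"],st["width"],st["force"],Rq(st["eef_rot"]).as_matrix())
E
```

```text
9.4667 [0.5017 0.371  0.0128] 0.1664465457644488 [ 0.9506 -1.0884  2.8704] [[-0.0044  0.8872 -0.4613]
 [-0.0027 -0.4613 -0.8872]
 [-1.     -0.0027  0.0044]]
```

Call:
{"name": "arm_command", "arguments": {"commands": [[-5,0,0,0,0,0,-1],[-15,0,0,0,0,0,-1],[-35,0,0,0,0,0,-1],[-60,0,0,0,0,0,-1],[-90,0,0,0,0,0,-1],[-120,0,0,0,0,0,-1],[-150,0,0,0,0,0,-1],[-180,0,0,0,0,0,-1],[-210,0,0,0,0,0,-1],[-240,0,0,0,0,0,-1],[-270,0,0,0,0,0,-1],[-300,0,0,0,0,0,-1]]}}

```text
t: 10.47
position: [0.502, 0.3715, 0.3136]
eef_rot: [-0.367, -0.602, -0.367, 0.607]
force: [0.9, 0.9, -3.0]
width: 0.164
```

Call:
{"name": "arm_command", "arguments": {"commands": [[-15,0,0,0,0,0,-1],[-25,0,0,0,0,0,-1],[-25,0,0,0,0,0,-1],[-25,0,0,0,0,0,-1]]}}

```text
t: 10.8
position: [0.5025, 0.3717, 0.3363]
eef_rot: [-0.367, -0.602, -0.367, 0.607]
force: [-1.3, 0.5, -3.2]
width: 0.169
```

```bash
python3 - <<'E'
from h import *
from workcell import *
np.set_printoptions(precision=4,suppress=True)
n="wrist"
for k in range(2):
    st=read_state();p=camera_params(n);i,d=snapshot(n);a=np.radians(92.35)
    ax=np.array([np.cos(a),np.sin(a),0])
    print(st["t"],st["position"],st["width"],st["force"],rel(st,np.array([.5541,.0588,.34])-.0025*ax,[0,0,-1],[np.sin(a),-np.cos(a),0]))
cv2.imwrite(f"pics/p_{n}.png",i);np.savez(f"p_{n}.npz",i=i,d=d,K=p["camera_matrix"],T=p["camera_from_world"])
E
```

```text
10.8 [0.5025 0.3717 0.3363] 0.1692731251535142 [-1.2926  0.4999 -3.1949] (array([ -3. , 191.3, 256. ]), array([-0.5203,  0.0049,  0.0062]))
10.85 [0.5022 0.3715 0.3351] 0.17008540719598758 [-0.4372  0.1424 -3.4367] (array([ -4. , 191.5, 255.7]), array([-0.5204,  0.0061,  0.0077]))
```

View pics/p_wrist.png

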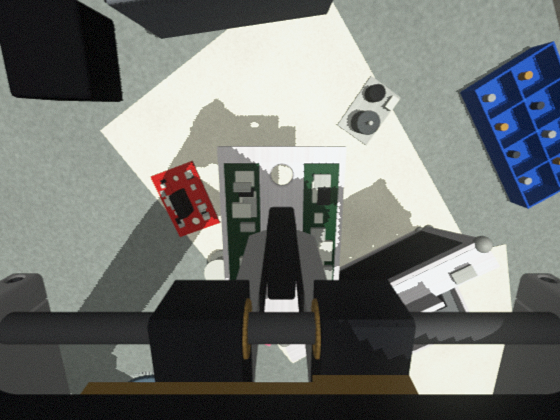

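Call:
{"name": "arm_command", "arguments": {"commands": [[-5,8,11,-0.02,0,0,-1],[-10,24,32,-0.07,0.001,0.001,-1],[-12,43,58,-0.12,0.002,0.002,-1],[-12,64,85,-0.18,0.002,0.002,-1],[-12,85,114,-0.24,0.003,0.003,-1],[-12,107,142,-0.3,0.003,0.003,-1],[-12,128,171,-0.36,0.004,0.004,-1],[-12,148,198,-0.42,0.004,0.005,-1],[-10,166,222,-0.47,0.005,0.006,-1],[-8,181,241,-0.5,0.005,0.006,-1],[-6,189,252,-0.52,0.005,0.006,-1],[-4,191,256,-0.52,0.005,0.006,-1]]}}

```text
t: 11.9
position: [0.554, 0.0545, 0.3395]
eef_rot: [0.509, 0.49, 0.51, -0.491]
force: [0.5, 0.8, -2.7]
width: 0.169
```

Call:
{"name": "arm_command", "arguments": {"commands": [[0,0,0,0,0,0,-1],[0,0,0,0,0,0,-1],[0,0,0,0,0,0,-1]]}}

```text
t: 12.15
position: [0.5541, 0.0577, 0.3413]
eef_rot: [0.51, 0.49, 0.51, -0.489]
force: [0.6, -0.1, -3.7]
width: 0.17
```

```bash
cat > look.py <<'E'
from h import *
from workcell import *
import sys
np.set_printoptions(precision=4,suppress=True)
t=sys.argv[1]
for n in sys.argv[2:]:
    st=read_state();p=camera_params(n);i,d=snapshot(n)
    print(st["t"],st["position"],st["width"],st["force"],Rq(st["eef_rot"]).as_matrix())
    cv2.imwrite(f"pics/{t}_{n}.png",i);np.savez(f"{t}_{n}.npz",i=i,d=d,K=p["camera_matrix"],T=p["camera_from_world"],tp=st["position"],tR=Rq(st["eef_rot"]).as_matrix())
E
python3 look.py q wrist scene
```

```text
12.15 [0.5541 0.0577 0.3413] 0.16957019273394766 [ 0.6499 -0.1259 -3.6794] [[ 0.0003  0.9991  0.0416]
 [ 0.0011  0.0416 -0.9991]
 [-1.      0.0003 -0.0011]]
12.2 [0.5542 0.0577 0.3416] 0.16530748390151812 [ 0.1945 -1.054  -3.0539] [[ 0.0008  0.9991  0.0419]
 [ 0.001   0.0419 -0.9991]
 [-1.      0.0008 -0.0009]]
```

View pics/q_wrist.png

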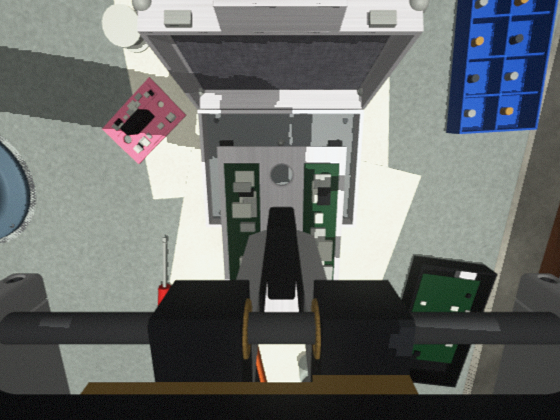

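View pics/q_scene.png

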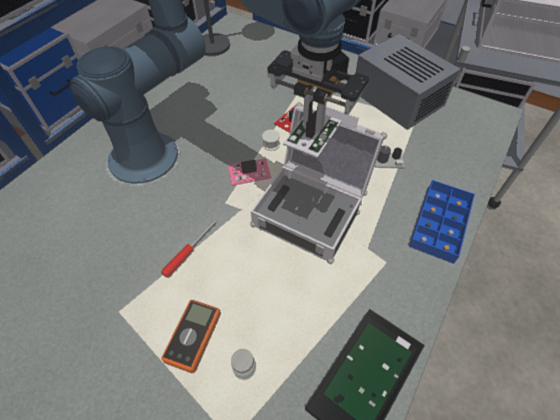

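```bash
python3 - <<'E'
from h import *
w=V("q_wrist.npz");crop(w.i,205,135,155,100,5,"pics/r.png")
E
```

```text
(no output)
```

View pics/r.png

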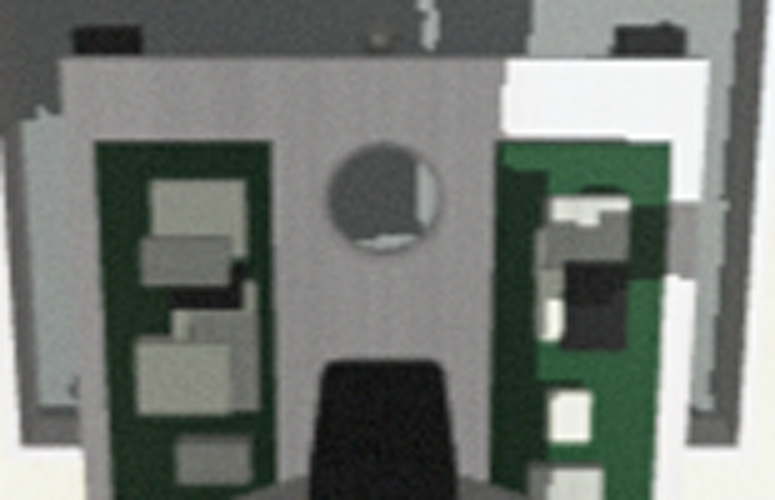

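```bash
python3 - <<'E'
from h import *
np.set_printoptions(precision=4,suppress=True)
w=V("q_wrist.npz");z=np.load("q_wrist.npz");tp,tR=z["tp"],z["tR"]
f=lambda a,b:(205+(a+.5)/5-.5,135+(b+.5)/5-.5)
zt=tp[2]-.0128+.005
for dz in(-.003,0,.003):
    L=w.pl(*f(60,58),zt+dz);Rr=w.pl(*f(711,58),zt+dz);h=w.pl(*f(384,198),zt+dz)
    print(dz,np.linalg.norm(L-Rr),"tool",tR.T@(h-tp),tR.T@((L+Rr)/2-tp),"angle",np.arctan2(*(tR.T@(Rr-L))[[2,1]]), "h",h,"tp",tp)
print("plate depth",[w.dep(*f(*p))[2] for p in((300,80),(300,300),(470,300),(450,100))],zt)
print("pin tip",w.pl(*f(378,34),.056), w.pl(*f(378,38),.054))
P=w.cloud()[148:235,215:350].reshape(-1,3);m=(P[:,2]>zt-.006)&(P[:,2]<zt+.002);P=P[m]
A=np.c_[P[:,:2]-P[:,:2].mean(0),np.ones(len(P))];print(np.linalg.lstsq(A,P[:,2],rcond=None)[0],P[:,:2].mean(0))
E
```

```text
-0.003 0.08162900465601201 tool [ 0.0108  0.0012 -0.044 ] [ 0.0109  0.0014 -0.0618] angle 0.0005175336594427217 h [0.5534 0.1017 0.3305] tp [0.5541 0.0577 0.3413]
0 0.08033882798079452 tool [ 0.0078  0.0012 -0.0446] [ 0.0079  0.0014 -0.062 ] angle 0.0005175336594426144 h [0.5534 0.1022 0.3335] tp [0.5541 0.0577 0.3413]
0.003 0.07904865130557703 tool [ 0.0049  0.0012 -0.0451] [ 0.0049  0.0014 -0.0623] angle 0.0005175336594426791 h [0.5534 0.1028 0.3365] tp [0.5541 0.0577 0.3413]
plate depth [np.float64(0.33339501702142393), np.float64(0.3337184007252445), np.float64(0.33321103654097717), np.float64(0.333950632555875)] 0.3335112212296259
pin tip [0.5519 0.1027 0.056 ] [0.5519 0.1014 0.054 ]
[ 0.002  -0.0093  0.3339] [0.5545 0.0951]
```

Call:
{"name": "arm_command", "arguments": {"commands": [[10,-1.4,1.2,0,0,0,-1],[30,-1.4,1.2,0,0,0,-1],[55,-1.4,1.2,0,0,0,-1],[80,-1.4,1.2,0,0,0,-1],[105,-1.4,1.2,0,0,0,-1],[130,-1.4,1.2,0,0,0,-1],[155,-1.4,1.2,0,0,0,-1],[180,-1.4,1.2,0,0,0,-1],[200,-1.4,1.2,0,0,0,-1],[220,-1.4,1.2,0,0,0,-1],[235,-1.4,1.2,0,0,0,-1],[240,-1.4,1.2,0,0,0,-1]]}}

```text
t: 13.25
position: [0.5508, 0.0561, 0.0982]
eef_rot: [0.509, 0.489, 0.512, -0.49]
force: [-0.8, -0.5, -3.4]
width: 0.166
```

Call:
{"name": "arm_command", "arguments": {"commands": [[5,0,0,0,0,0,-1],[10,0,0,0,0,0,-1],[13,0,0,0,0,0,-1],[13,0,0,0,0,0,-1],[13,0,0,0,0,0,-1]]}}

```text
t: 13.67
position: [0.5537, 0.0555, 0.0893]
eef_rot: [0.51, 0.49, 0.51, -0.489]
force: [0.6, -0.4, -2.9]
width: 0.17
```

```bash
python3 look.py s wrist scene;python3 - <<'E'
from h import *
w=V("s_wrist.npz");crop(w.i,205,135,155,100,5,"pics/s_c.png")
w=V("s_scene.npz");crop(w.i,240,150,140,105,5.5,"pics/s_d.png")
E
```

```text
13.6667 [0.5537 0.0555 0.0893] 0.17001986338742142 [ 0.6423 -0.4155 -2.9361] [[ 0.0022  0.9992  0.0407]
 [ 0.0006  0.0407 -0.9992]
 [-1.      0.0022 -0.0005]]
13.7167 [0.5538 0.0555 0.0894] 0.1685813951037233 [-0.3698 -0.5869 -2.4154] [[ 0.0024  0.9992  0.0407]
 [ 0.0005  0.0407 -0.9992]
 [-1.      0.0024 -0.0004]]
```

View pics/s_wrist.png

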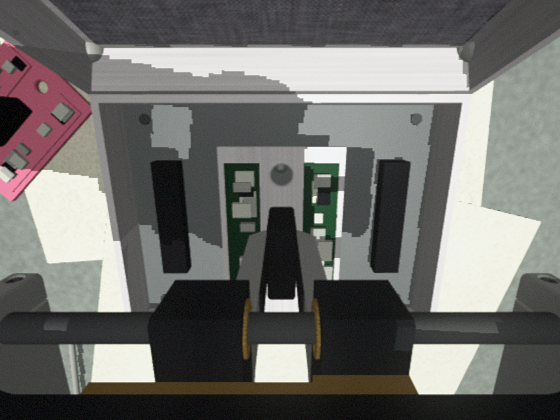

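View pics/s_c.png

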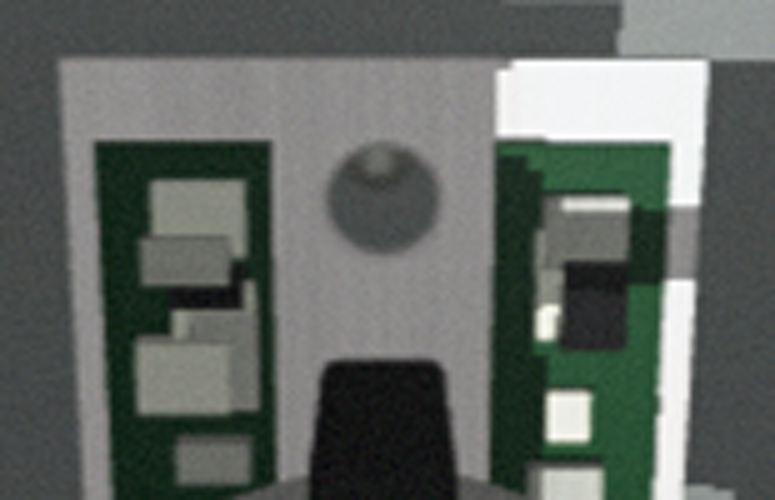

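View pics/s_d.png

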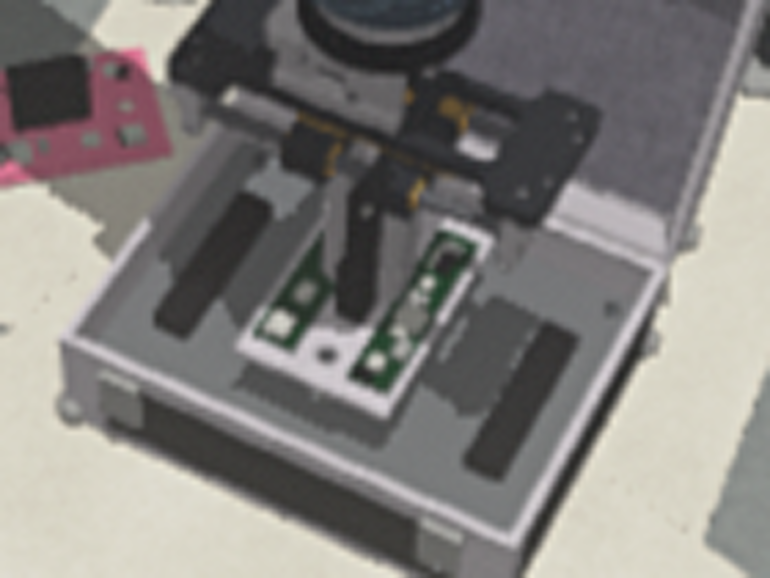

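```bash
python3 - <<'E'
from h import *
np.set_printoptions(precision=4,suppress=True)
w=V("s_wrist.npz");z=np.load("s_wrist.npz");tp,tR=z["tp"],z["tR"]
f=lambda a,b:(205+(a+.5)/5-.5,135+(b+.5)/5-.5)
zt=tp[2]-.0128+.005
h=w.pl(*f(384,197),zt)
for p in((378,150),(378,156),(378,162)):
    q=w.pl(*f(*p),.056);print(p,q,"h",h,"need tool",tR.T@(q-h)*1000)
k=V("k_wrist.npz");print(w.R@[0,0,1],k.R@[0,0,1],w.c-tp)
g=np.clip((w.i/255.)**.6*300,0,255).astype(np.uint8);crop(g,262,155,40,40,14,"pics/s_e.png")
E
```

```text
(378, 150) [0.5523 0.1024 0.056 ] h [0.5531 0.1002 0.0815] need tool [25.5187 -0.8341 -2.1578]
(378, 156) [0.5523 0.1015 0.056 ] h [0.5531 0.1002 0.0815] need tool [25.5183 -0.8352 -1.2987]
(378, 162) [0.5523 0.1006 0.056 ] h [0.5531 0.1002 0.0815] need tool [25.5179 -0.8364 -0.4378]
[ 0.002  -0.2677  0.9635] [ 0.001  -0.2665  0.9638] [-0.0025  0.0784  0.179 ]
```

View pics/s_e.png

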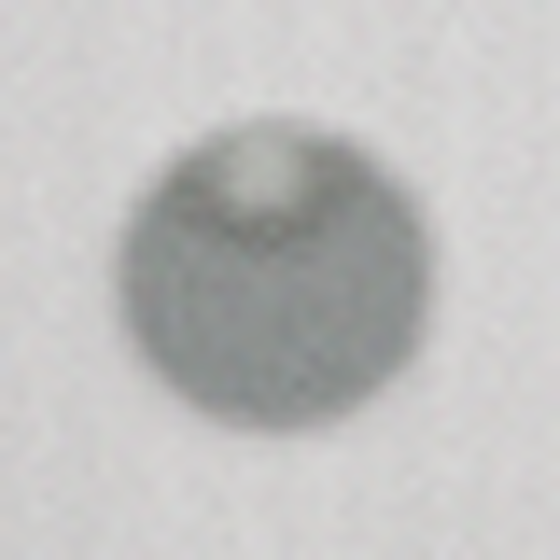

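Call:
{"name": "arm_command", "arguments": {"commands": [[2,-0.7,-0.2,0,0,0,-1],[6,-0.7,-0.2,0,0,0,-1],[10,-0.7,-0.2,0,0,0,-1],[14,-0.7,-0.2,0,0,0,-1],[17,-0.7,-0.2,0,0,0,-1],[19,-0.7,-0.2,0,0,0,-1],[21,-0.7,-0.2,0,0,0,-1],[21,-0.7,-0.2,0,0,0,-1]]}}

```text
t: 14.43
position: [0.5523, 0.0557, 0.0671]
eef_rot: [0.51, 0.49, 0.51, -0.49]
force: [0.1, 0.2, -2.8]
width: 0.165
```

```bash
python3 look.py t wrist scene;python3 - <<'E'
from h import *
w=V("t_wrist.npz");g=np.clip((w.i/255.)**.6*300,0,255).astype(np.uint8);crop(g,262,155,40,40,14,"pics/t_e.png")
w=V("t_scene.npz");crop(w.i,240,150,140,105,5.5,"pics/t_d.png")
E
```

```text
14.4333 [0.5523 0.0557 0.0671] 0.16495032684043787 [ 0.1231  0.2427 -2.8367] [[ 0.0001  0.9992  0.0406]
 [ 0.0008  0.0406 -0.9992]
 [-1.      0.0002 -0.0008]]
14.4833 [0.5525 0.0557 0.0675] 0.16572341850266467 [ 0.6787  0.0126 -2.7928] [[ 0.0006  0.9992  0.0406]
 [ 0.0007  0.0406 -0.9992]
 [-1.      0.0007 -0.0007]]
```

View pics/t_e.png

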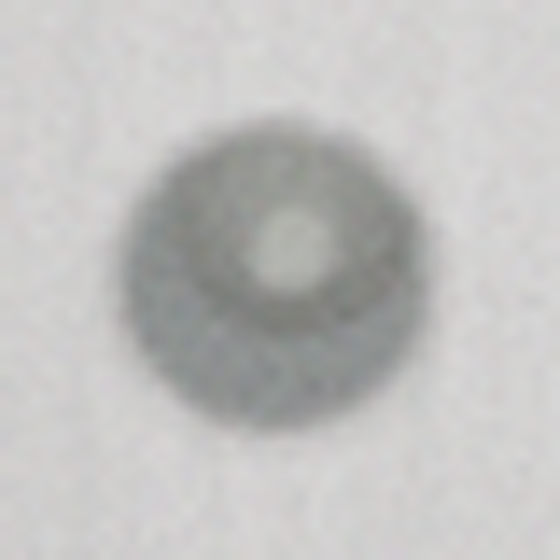

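View pics/t_d.png

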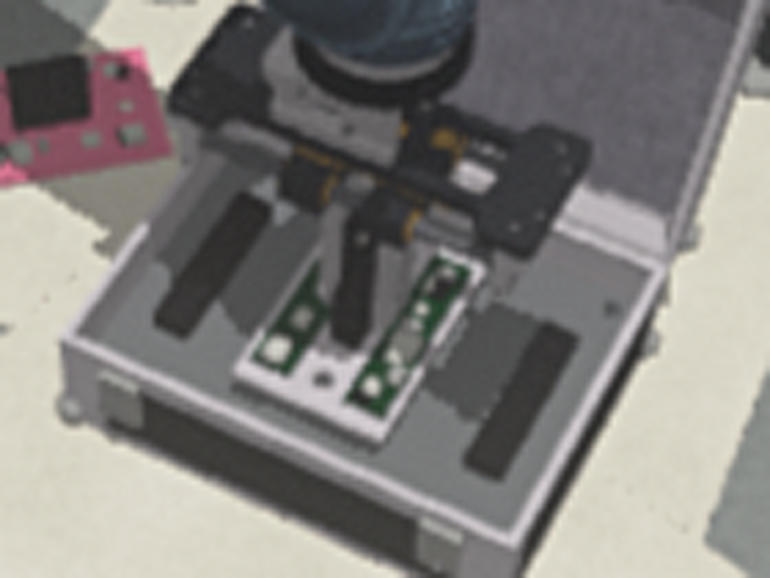

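Call:
{"name": "arm_command", "arguments": {"commands": [[1,0.6,-0.4,0,0,0,-1],[3,0.6,-0.4,0,0,0,-1],[5,0.6,-0.4,0,0,0,-1],[6.5,0.6,-0.4,0,0,0,-1],[8,0.6,-0.4,0,0,0,-1],[8,0.6,-0.4,0,0,0,-1],[8,0.6,-0.4,0,0,0,-1]]}}

```text
t: 15.12
position: [0.5531, 0.0561, 0.0595]
eef_rot: [0.51, 0.49, 0.51, -0.489]
force: [0.3, -0.4, -3.0]
width: 0.167
```

```bash
python3 look.py u wrist scene;python3 - <<'E'
from h import *
w=V("u_wrist.npz");g=np.clip((w.i/255.)**.6*300,0,255).astype(np.uint8);crop(g,262,155,40,40,14,"pics/u_e.png")
w=V("u_scene.npz");g=np.clip((w.i/255.)**.6*300,0,255).astype(np.uint8);crop(g,270,190,60,45,12,"pics/u_d.png")
E
```

```text
15.1167 [0.5531 0.0561 0.0595] 0.16655112653255422 [ 0.2522 -0.3581 -2.995 ] [[ 0.0007  0.9992  0.0406]
 [ 0.0007  0.0406 -0.9992]
 [-1.      0.0008 -0.0007]]
15.1667 [0.5532 0.0561 0.0597] 0.16511121122027647 [-0.3483 -0.6098 -3.4421] [[ 0.001   0.9992  0.0406]
 [ 0.0007  0.0406 -0.9992]
 [-1.      0.001  -0.0006]]
```

View pics/u_e.png

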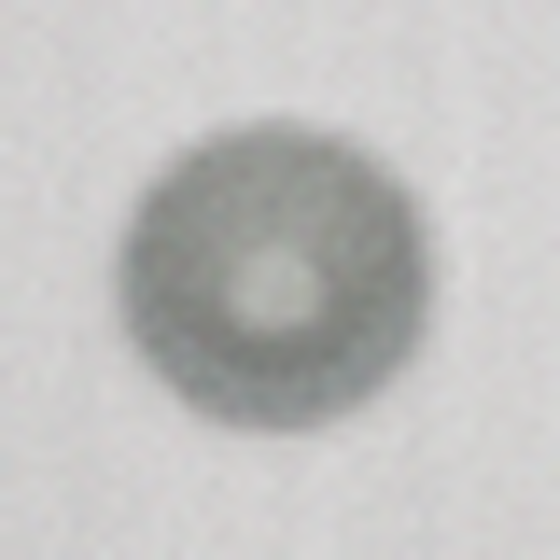

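View pics/u_d.png

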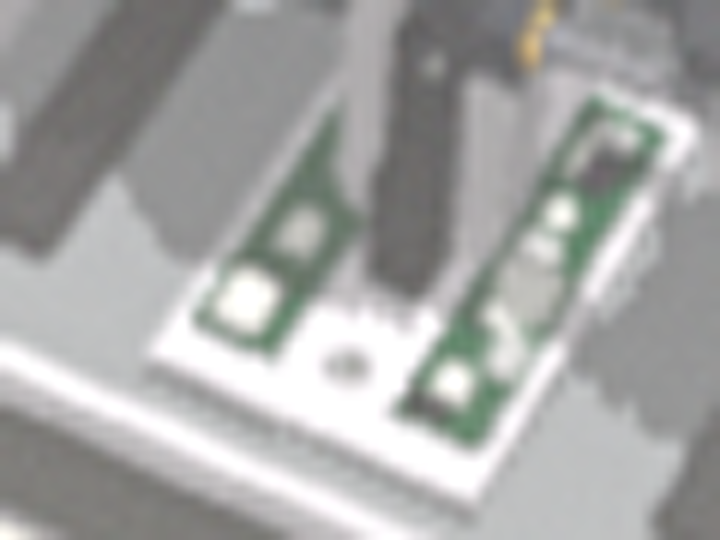

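Call:
{"name": "arm_command", "arguments": {"commands": [[1.5,0,0,0,0,0,-1],[3,0,0,0,0,0,-1],[4.5,0,0,0,0,0,-1],[5.5,0,0,0,0,0,-1],[6.5,0,0,0,0,0,-1],[6.5,0,0,0,0,0,-1]]}}

```text
t: 15.72
position: [0.5532, 0.0561, 0.0531]
eef_rot: [0.51, 0.49, 0.51, -0.489]
force: [0.4, -0.5, -3.5]
width: 0.168
```

Call:
{"name": "arm_command", "arguments": {"commands": [[0.5,0,0,0,0,0,-1],[1,0,0,0,0,0,-1],[1,0,0,0,0,0,-1]]}}

```text
t: 15.97
position: [0.5534, 0.0562, 0.0529]
eef_rot: [0.51, 0.49, 0.51, -0.489]
force: [-1.9, 0.3, 3.4]
width: 0.171
```

```bash
python3 look.py v wrist scene;python3 - <<'E'
from h import *
w=V("v_wrist.npz");g=np.clip((w.i/255.)**.6*300,0,255).astype(np.uint8);crop(g,262,155,40,40,14,"pics/v_e.png")
f=lambda a,b:(205+(a+.5)/5-.5,135+(b+.5)/5-.5)
print([w.dep(*f(*p))[2] for p in((300,80),(300,300),(470,300),(450,100))],[w.dep(*p)[2] for p in((205,200),(360,250),(205,130))])
s=V("v_scene.npz");crop(s.i,240,150,140,105,5.5,"pics/v_d.png")
E
```

```text
15.9667 [0.5534 0.0562 0.0529] 0.17139571640900025 [-1.9227  0.2823  3.4022] [[ 0.0012  0.9992  0.0406]
 [ 0.0005  0.0406 -0.9992]
 [-1.      0.0013 -0.0004]]
16.0167 [0.5535 0.0561 0.0529] 0.16702050958654774 [-2.9707  0.986   3.5394] [[ 0.0014  0.9992  0.0406]
 [ 0.0005  0.0406 -0.9992]
 [-1.      0.0014 -0.0004]]
[np.float64(0.045082518440571234), np.float64(0.04545165308042945), np.float64(0.04468561405935384), np.float64(0.045372503422320354)] [np.float64(0.039883445006966806), np.float64(0.03983728971714445), np.float64(0.0396320465947507)]
```

View pics/v_d.png

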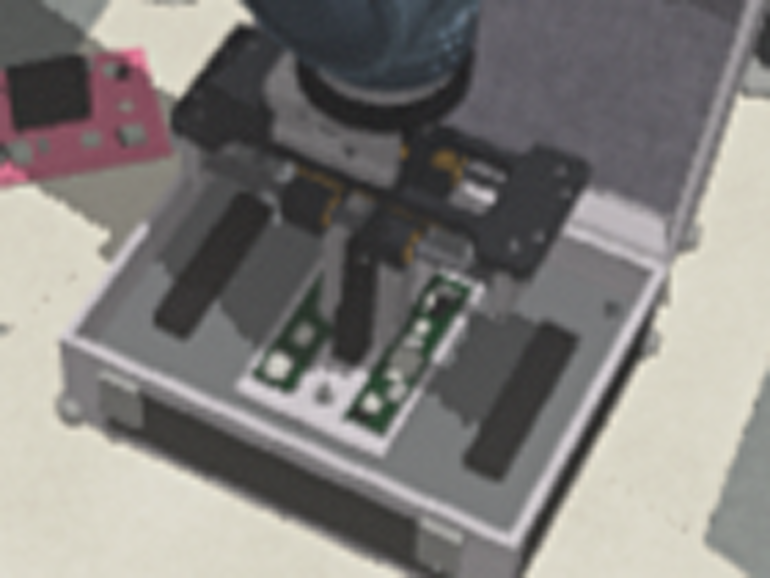

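Call:
{"name": "arm_command", "arguments": {"commands": [[0,0,0,0,0,0,-0.3],[0,0,0,0,0,0,-0.3],[0,0,0,0,0,0,-0.3],[0,0,0,0,0,0,-0.3],[-5,0,0,0,0,0,-0.3],[-20,0,0,0,0,0,-0.3],[-45,0,0,0,0,0,-0.3],[-75,0,0,0,0,0,-0.3],[-105,0,0,0,0,0,-0.3],[-135,0,20,0,0,0,-0.3],[-160,0,50,0,0,0,-0.3],[-160,0,50,0,0,0,-0.3]]}}

```text
t: 17.07
position: [0.5587, 0.0024, 0.2192]
eef_rot: [0.513, 0.493, 0.505, -0.488]
force: [0.6, -0.1, 0.6]
width: 0.349
```

Call:
{"name": "arm_command", "arguments": {"commands": [[-25,0,40,0,0,0,-0.3],[-25,0,40,0,0,0,-0.3],[-25,0,40,0,0,0,-0.3],[-25,0,40,0,0,0,-0.3]]}}

```text
t: 17.4
position: [0.5563, -0.0335, 0.2364]
eef_rot: [0.51, 0.49, 0.51, -0.49]
force: [-0.5, 0.1, -0.7]
width: 0.348
```

```bash
python3 look.py x wrist scene side;python3 - <<'E'
from h import *
w=V("x_wrist.npz");g=np.clip((w.i/255.)**.6*300,0,255).astype(np.uint8);crop(g,190,20,190,150,4,"pics/x_e.png")
P=w.cloud()
E
```

```text
17.4 [ 0.5563 -0.0335  0.2364] 0.34763882498878645 [-0.4615  0.1374 -0.6771] [[ 0.0002  0.9992  0.0399]
 [ 0.0014  0.0399 -0.9992]
 [-1.      0.0002 -0.0014]]
17.45 [ 0.556  -0.033   0.2358] 0.3508667965576219 [ 0.7579  0.3493 -0.4161] [[-0.0009  0.9992  0.0408]
 [ 0.0016  0.0408 -0.9992]
 [-1.     -0.0008 -0.0017]]
17.5 [ 0.5559 -0.0328  0.2356] 0.35018669916865103 [ 0.1775 -0.4088  0.1671] [[-0.0013  0.9991  0.0415]
 [ 0.0016  0.0415 -0.9991]
 [-1.     -0.0012 -0.0017]]
```

View pics/x_wrist.png

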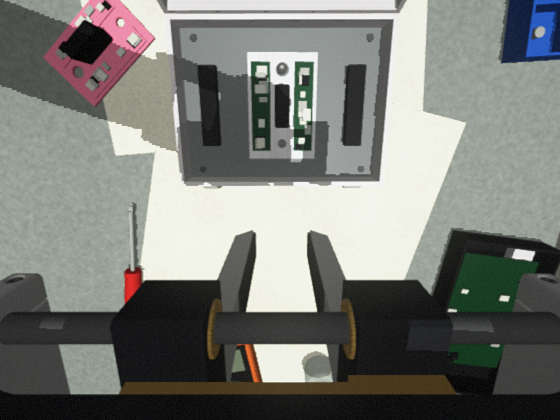

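View pics/x_e.png

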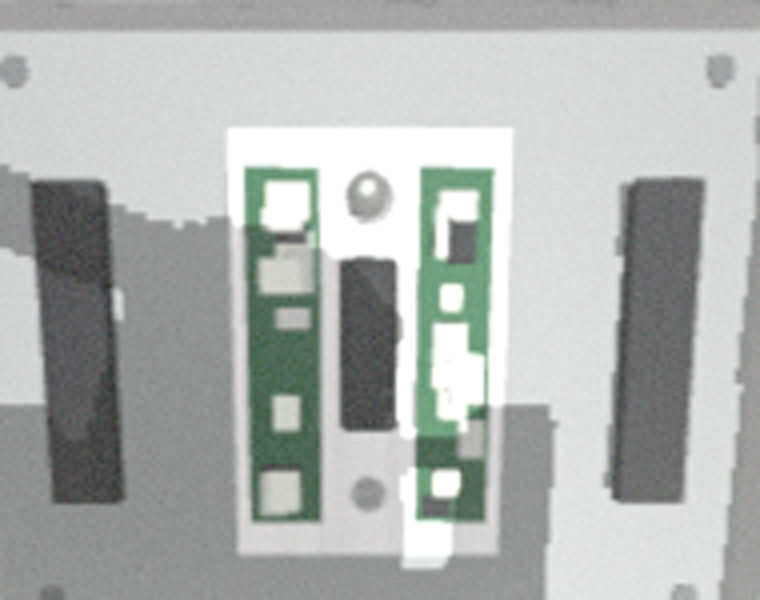

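View pics/x_scene.png

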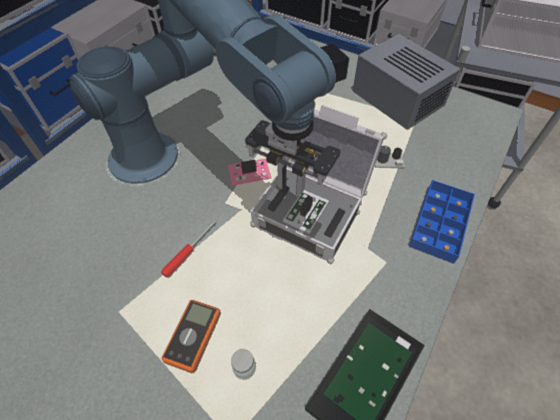

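```bash
python3 - <<'E'
from h import *
from workcell import *
w=V("x_wrist.npz")
print([round(w.dep(190+a/4,20+b/4)[2],4) for a,b in((270,145),(460,145),(300,540),(340,500),(180,260),(580,300))])
print(hand_in())
E
```

```text
[np.float64(0.0443), np.float64(0.0448), np.float64(0.0451), np.float64(0.0442), np.float64(0.0398), np.float64(0.0398)]
the job is handed in; nothing more can be done
None
```

The job is done and handed in at about 17.5 s on the robot's clock, well inside the 66 s limit; `hand_in()` gives no verdict.

- **Lid:** I pushed the lid up by its tab with the closed fingers until it fell open by itself. It was still standing open in the last pictures, with nothing touching it.
- **Carrier:** I gripped the block and carried the carrier over the lid. Wrist-camera pictures of the round pin through the large hole guided the lowering. I let go once the force reading changed from about −3 N to +3.4 N, meaning it was resting on the deck.

**Last checks:**
- Depth readings put the plate's top at 44 to 45 mm and the deck at about 40 mm. With a 5 mm plate, that means it lies flat on the deck.
- Both pins show in their holes, the round pin in the larger one.
- The gripper was clear of everything.
- The other bench items look undisturbed in the pictures. I did not measure their positions.

No check failed. The measured tool position wobbled by 1 to 3 mm between readings, and I corrected for this from the pictures before the final lowering.

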